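# Snap the retaining clip onto the mixer gear shaft

### The arm

A 6-joint arm with a two-finger parallel gripper is mounted at the origin on the work surface. World frame = base frame: x ahead of the robot, y to its left, z up, the work surface at z = 0. Lengths are in m, angles in degrees, forces in N, time in s.
With the tool pointing down it reaches from about 0.375 to 0.9 m from the base axis. Payload 3.1 kg.
Tool frame: the origin (TCP) lies on the centre line of the jaws, within the pads' length; the fingertips stand 8 mm ahead of it and the grasp point (between the pads) lies 11 mm behind it; z points along the fingers, y is the direction in which the jaws open and shut (so a half turn about z gives the same grasp; the last joint's range is limited). The gripper opens to 87 mm and grips with 3 to 60 N. Pads are 19 mm wide; open, the fingers measure 117 mm over their backs; the gripper's body (75 mm by 190 mm) begins 51 mm behind the grasp point.
Start: joints at [54.746, 30.224, 82.088, -0, 67.689, -10.227], TCP at [0.264, 0.566, 0.204] pointing down, gripper open.
Joint ranges: [-176.69, 176.69], [-43.24, 126.21], [12.49, 139.97], [-82, 262], [0, 151.66], [-163.58, 163.58]. Speed limits (degrees/s): [159.86, 159.86, 180, 180, 180, 180].

### API

Orientations are given as a 3x3 rotation matrix whose columns are the frame's x, y, z axes.
In Python, from rig import * gives the robot as it stands. The module is installed in compiled form; this text tells all that it offers.
- The arm moves only by the tool arm_command, never from a script. Its argument "commands" is a list of rows, each an object with "translation": the shift along the tool's x, y, z scaled (see below), a list of three; "dr": the turn, a rotation vector about the tool's x, y, z scaled (see below), a list of three; "jaw": the closure, from 0 (fully open) to 1 (shut). In form: [{"translation": [x, y, z], "dr": [ax, ay, az], "jaw": jaw}, ...]. A call has 1 to 12 rows; each row shifts and turns the commanded pose from where the row before left it, along the tool's axes as they then stand; what a row does not reach is not made up. The controller multiplies each number of a shift by 25 mm and each number of a turn by 6 degrees. A row lasts 1/12 s, in which the tool goes at most 41.7 mm and 7.16 degrees, less where a joint would pass 70% of its speed; a pose out of reach is approached as far as the arm can. A call with a number of a shift or a turn outside -1 to 1 is refused whole. A call with a gripper value outside its range is refused whole. The fingers move at their own pace and stop on an object; the grip force is fixed at half the most. Time passes only in rows, so rows that do not move let the fingers close. It gives the time, the measured TCP pose, the force and the opening at its end, in the units of the state.
- read_state(): the state, without advancing time (a new reading comes with each control period).
- capture(name): name is "scene" or "top" or "wrist"; returns (picture, depth): 384x512x3 uint8, red, green, blue; 384x512 float32, m along the optical axis (not along the pixel's ray), 0 where there is no reading.
- camera_model(name): a dict with "intrinsics" (3x3 intrinsics, pixels), "pose" (4x4, takes a point from camera to world coordinates); the wrist camera has in their place "mount" (4x4, takes a point from camera to tool coordinates, whose origin is the TCP and whose axes are the flange's). Camera axes: x right, y down, z forward; pixel columns grow to the right and rows downward; lengths in m; the calibration is good to about 2 mm. A picture is of the moment at which its call begins: read the wrist's pose just before it. camera_model takes no time and is no camera call.
- hand_in(): hands the job in, once; it reports no verdict.
The state is a dict: "time_s": time; "joint_positions": joint angles; "qvel": joint speeds; "tau": joint torques, N m; "position": TCP position; "tcp_rot": TCP orientation; "force": force on the tool from outside, world axes, zero at the start; "moment": the same for the moment, N m; "opening": opening from 0.0 (shut) to 1.0 (fully open).
Only numpy, scipy, OpenCV 4.12 (cv2) and the standard library are available. Lean on these libraries where they do the work, as an engineer would, in place of code of your own. Each camera call takes 0.05 s, during which the arm holds its last target.

### The job

Pick up the red-handled fork tool from the rubber mat and use it to push the spring clip lying on the big gear sideways into the neck of the gear shaft until it snaps fully home. Keep the push under 20 newtons and touch the clip only with the tool; then lay the tool flat back on the mat and let go of it. Leave everything else as it is.

Things in the scene. Friction and masses are not known exactly. Their poses are not given: they have to be found in the camera images.
- gearbox: Opened mixer gearbox, fixed: blue casing 262 x 232 mm, 34 mm high, from 96 mm behind the shaft's axis (-x) to 166 mm ahead (+x), 116 mm to each side. On it a steel gear, 176 mm across, flat face 56 mm above the table, shaft amid. Only the shaft end and a pinion stub (80 mm high, 111 mm off at 38 deg left of +x) rise higher. Origin on the table on the shaft's axis; the clip goes on along +x.
- shaft_end (a point): Centre of the top of the shaft end, 76 mm above the table; the end is 32 mm in diameter and reaches down to 60.5 mm. Between it and the gear's face (56 mm) the shaft is cut to a neck (a groove 4.5 mm high) with two parallel flats: 20 mm apart (gearbox y), 24 mm long (gearbox x, centred on the axis); over their last 4 mm (+x end) they rise to a shoulder 23 mm across.
- groove (a point): Point on the shaft's axis inside the neck, 57.75 mm above the table (1.75 mm above the gear's face): point clip_centre meets it when the clip is home. Axes as gearbox: the clip goes on along +x.
- clip_centre (a point): U-shaped yellow zinc-plated spring clip, 3.5 mm thick, 34 wide, 43 long, 24 g, flat on the big gear. The point is half-way up, where the shaft's axis lies when it is home; x towards its mouth, z up. It starts 39 to 44 mm behind the axis (gearbox -x), up to 3 mm to the side and 0.1 rad askew. Two spring legs end in hooks with flared tips that find the neck within about 3 mm.
- clip_back (a point): Middle of the clip's flat back edge (34 mm wide), 19 mm behind clip_centre: push here along gearbox +x. From 28 mm before home the legs spread over the neck (about 6 N), then it slides with 2 to 3 N; over the last 7 mm the push climbs to 10 to 16 N until, about 2.5 mm short, the hooks snap past the shoulder and the push drops by half or more; then the bridge stops hard on the neck.
- fork_handle (a point): Fork tool, flat underside, 130 to 210 g. This is the centre of its red handle: 110 mm long, 22 wide, 24 high, so 12 mm above the underside; x along the tool towards the fork, z up. It reaches from 55 mm behind this point to 119 mm ahead; the steel blade is 5 mm thick, flush with the underside, up to 60 mm wide.
- fork_mouth (a point): Middle of the flat floor of the fork's mouth, 100 mm ahead of the handle's centre, 2.5 mm above the underside; it pushes the clip's back edge. Two tines, 36 mm apart, reach 7 mm ahead of it and then flare out to 19 mm ahead.
- fork_seat (a point): Point of the fork tool where clip_centre lies when the clip's back edge is against the mouth's floor: 19 mm ahead of fork_mouth, 119 mm ahead of the handle's centre, 2.5 mm above the underside.
- mat: Dark green rubber mat, fixed, 280 mm along x, 250 mm along y, 3 mm thick; origin at the centre of its underside on the table. The fork tool and a screwdriver lie on it.
- screwdriver: Screwdriver lying on the mat beside the fork tool, to be left alone; origin below its middle.
- tray: Grey open parts tray, fixed, 200 x 170 x 35 mm, with spare parts in it, to be left alone; origin at the centre of its underside.
- bush: Loose brass bush in the tray, 42 mm in diameter, 30 mm high, to be left alone.
- pinion: Loose spare pinion in the tray, 52 mm in diameter, 36 mm high, to be left alone.
- bolt: Loose bolt in the tray, standing on its head, 15 mm in diameter, 30 mm high, to be left alone.
- oil: Small yellow oil bottle standing beside the gearbox, 50 mm in diameter, 130 mm high, to be left alone; origin at the centre of its underside.
- tin: Small green grease tin standing beside the gearbox, 64 mm in diameter, 40 mm high, to be left alone; origin at the centre of its underside.
Not all that is in view belongs to the job. There is more than one size of the part that bears fork_handle; the job needs the smaller. What is shaped like the part that bears clip_centre but pink is not meant.

How it is judged (in metres and radians):
On the way, in this order (a step that is already met when the one before it is completed fails the run):
1. the fork tool is lifted clear of the mat (height (world z) of fork_handle above 0.06 m), for 0.1 s.
2. the clip has been pushed onto the neck and has snapped home (horizontal distance between clip_centre and groove below 0.0015 m and distance between clip_centre and groove below 0.0025 m), for 0.2 s.
At the end, for the whole second after the job is handed in: The clip lies flat in the neck of the shaft, snapped in, within 1.5 mm of fully home sideways (2.5 mm with height), with nothing holding it; the fork tool lies flat and still on the mat, underside down, its handle's centre within 120 mm of the mat's centre along both of its sides (all of step 2 and angle between each of clip_centre, fork_handle's own z axis and vertical below 0.06 rad and x of fork_handle in the frame of mat between -0.12 and 0.12 m and y of fork_handle in the frame of mat between -0.12 and 0.12 m and height (world z) of fork_handle below 0.019 m and linear speed of fork below 0.01 m/s); the robot touches nothing.
It fails at once if the fork tool pushes the clip with more than 20 N (contact force between fork and clip above 20 N).
It fails at once if the fork tool bears on the gearbox with more than 20 N (contact force between fork and gearbox above 20 N).
It fails at once if the robot itself touches the clip (contact force between any of the fingers, the arm and clip above 0.5 N).
It fails at once if something else is shifted by more than 20 mm (distance of any of screwdriver, bush, pinion, bolt, oil, tin from where it was at the start of the episode above 0.02 m).
It also fails if it takes over 69 s, if anything falls off the work surface, if the arm or the gripper's body presses on something with over 40 N, if the wrist force passes 120 N, or if a joint passes its speed limit or range.

## Working session

There is one attempt and no reset: what is moved stays moved. The work goes in short steps, Python scripts to look and compute and a tool call to move; the robot and the scene stay as the last step left them, time stands still between calls to the robot, and variables do not carry over. Pictures are saved under pics/ and viewed, and the job is handed in when it is done.

Besides the shell and the picture viewer there is one more tool, called after "Emit:" as a command line: name --argument value ..., lists and objects as JSON in quotes. arm_command: Moves the arm, as the interface text tells. Its arguments: {"type":"object","properties":{"commands":{"type":"array"}},"required":["commands"]}

```bash
mkdir -p pics; cat > h.py <<'E'
import numpy as np, cv2
from rig import *
def save(n,f,sc=1.5):
    im,d=capture(n); np.savez(f'{f}.npz',im=im,d=d)
    o=cv2.cvtColor(im,cv2.COLOR_RGB2BGR); o=cv2.resize(o,None,fx=sc,fy=sc,interpolation=cv2.INTER_CUBIC)
    cv2.imwrite(f'pics/{f}.png',o); return im,d
def pose(n,st=None):
    c=camera_model(n)
    K=np.array(c['intrinsics'])
    if 'pose' in c: return K,np.array(c['pose'])
    T=np.eye(4); T[:3,:3]=np.array(st['tcp_rot']); T[:3,3]=st['position']
    return K,T@np.array(c['mount'])
def ray(K,P,uv,z):
    uv=np.atleast_2d(uv); r=np.c_[(uv-[K[0,2],K[1,2]])/[K[0,0],K[1,1]],np.ones(len(uv))]@P[:3,:3].T
    o=P[:3,3]; return o+r*((z-o[2])/r[:,2])[:,None]
E
python3 - <<'E'
from h import *
s=read_state(); print({k:np.round(v,3).tolist() for k,v in s.items()})
save('scene','scene0');save('top','top0')
for n in('scene','top'):
    K,P=pose(n);print(n,K.round(1).tolist(),P.round(3).tolist())
print(camera_model('wrist'))
E
```

```text
{'time_s': 0.0, 'joint_positions': [54.745, 30.279, 82.156, -0.001, 67.689, -10.228], 'qvel': [0.133, -0.148, -0.018, 0.049, 0.04, 0.092], 'tau': [-0.002, -44.004, -17.659, 0.063, 0.058, -0.0], 'position': [0.264, 0.566, 0.203], 'tcp_rot': [[-0.906, 0.423, -0.001], [0.423, 0.906, -0.002], [0.0, -0.002, -1.0]], 'force': [0.645, -0.151, -0.03], 'moment': [-0.024, -0.039, 0.034], 'opening': 0.998}
scene [[498.5, 0.0, 257.1], [0.0, 498.5, 196.2], [0.0, 0.0, 1.0]] [[0.019, 0.795, -0.607, 1.176], [1.0, -0.016, 0.01, 0.025], [-0.002, -0.607, -0.795, 1.01], [0.0, 0.0, 0.0, 1.0]]
top [[356.0, 0.0, 253.2], [0.0, 356.0, 186.2], [0.0, 0.0, 1.0]] [[-0.011, -0.992, 0.129, 0.305], [-1.0, 0.011, -0.006, 0.023], [0.005, -0.129, -0.992, 1.204], [0.0, 0.0, 0.0, 1.0]]
{'intrinsics': array([[321.78145144,   0.        , 254.42161769],
       [  0.        , 321.78145144, 191.30046711],
       [  0.        ,   0.        ,   1.        ]]), 'mount': array([[ 6.35529831e-05, -9.55238680e-01, -2.95836206e-01,
         8.04031565e-02],
       [ 9.99999998e-01,  5.67141854e-05,  3.16979436e-05,
        -7.19932044e-04],
       [-1.35009923e-05, -2.95836208e-01,  9.55238681e-01,
        -1.79916201e-01],
       [ 0.00000000e+00,  0.00000000e+00,  0.00000000e+00,
         1.00000000e+00]])}
```

View pics/top0.png

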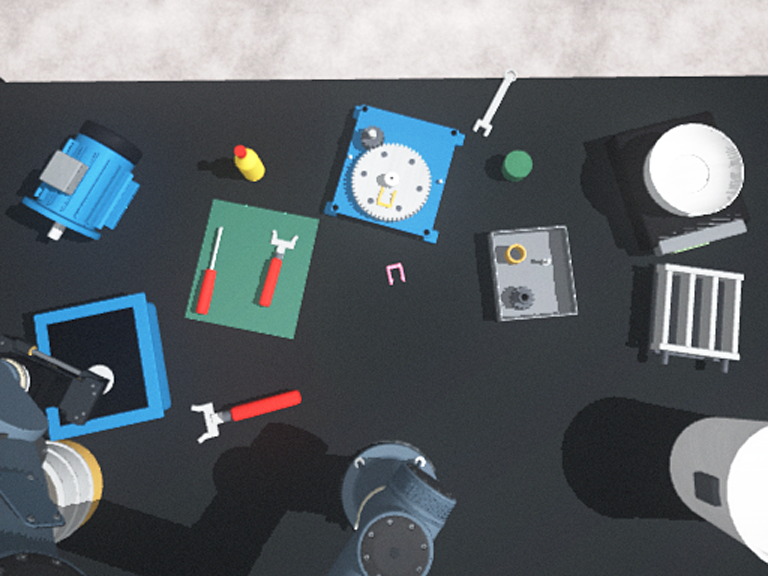

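View pics/scene0.png

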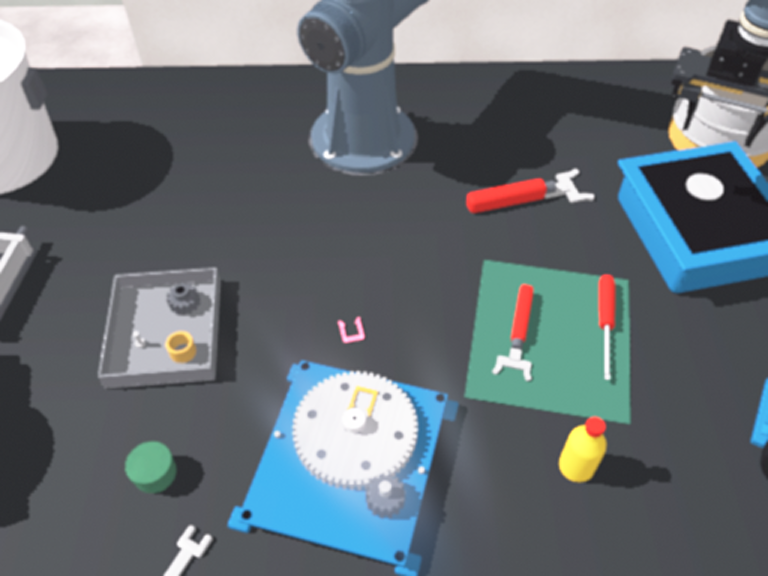

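The top view shows the small fork on the mat (about 278,268 in the enlarged picture), with the screwdriver to its left. The gearbox shaft is near (391,178) and the yellow clip at (386,198). The pink clip and the large fork off the mat are decoys.

```bash
python3 - <<'E'
from h import *
def maskpts(im,cond):
    hsv=cv2.cvtColor(im,cv2.COLOR_RGB2HSV); return hsv
for n in ('top','scene'):
    f=np.load(n+'0.npz'); im=f['im']; d=f['d']; K,P=pose(n)
    hsv=cv2.cvtColor(im,cv2.COLOR_RGB2HSV); H,S,V=cv2.split(hsv)
    for name,m,z in (('red',((H<6)|(H>174))&(S>150)&(V>80),.015+.012),('green',(H>60)&(H<90)&(S>80),.003),('yellow',(H>18)&(H<32)&(S>110)&(V>100),.0595),('blue',(H>95)&(H<110)&(S>150),.034)):
        m=m.astype(np.uint8); N,L,st,c=cv2.connectedComponentsWithStats(m)
        for i in range(1,N):
            if st[i,4]<15: continue
            uv=np.argwhere(L==i)[:,::-1].astype(np.float32); r=cv2.minAreaRect(uv); b=ray(K,P,cv2.boxPoints(r),z)
            e=(b[1]-b[0],b[2]-b[1]); 
            print(n,name,st[i].tolist(),ray(K,P,c[i],z)[0].round(4), [(np.linalg.norm(q).round(4),np.degrees(np.arctan2(q[1],q[0])).round(1)) for q in e], 'z from depth',)
            dd=d[L==i]; print('  depthz', (P[2,3]+np.median(dd)*(P[2,:3]@np.array([(c[i][0]-K[0,2])/K[0,0],(c[i][1]-K[1,2])/K[1,1],1]))).round(4))
E
```

```text
top red [156, 97, 8, 8, 53] [0.7585 0.3342 0.027 ] [(np.float64(0.0241), np.float64(-90.5)), (np.float64(0.0251), np.float64(-178.8))] z from depth
  depthz 0.1288
top red [173, 172, 15, 32, 229] [0.4549 0.26   0.027 ] [(np.float64(0.1085), np.float64(-15.0)), (np.float64(0.0236), np.float64(-106.7))] z from depth
  depthz 0.0254
top red [131, 179, 13, 30, 221] [0.4349 0.4018 0.027 ] [(np.float64(0.098), np.float64(-11.2)), (np.float64(0.0257), np.float64(-103.6))] z from depth
  depthz 0.0263
top red [154, 260, 47, 21, 468] [0.1879 0.2662 0.027 ] [(np.float64(0.1533), np.float64(-75.4)), (np.float64(0.0317), np.float64(-163.9))] z from depth
  depthz 0.032
top green [334, 100, 21, 21, 335] [ 0.7268 -0.3059  0.003 ] [(np.float64(0.0773), np.float64(-45.4)), (np.float64(0.0647), np.float64(-137.8))] z from depth
  depthz 0.0389
top green [123, 133, 90, 93, 5114] [0.4911 0.3036 0.003 ] [(np.float64(0.2849), np.float64(-10.2)), (np.float64(0.2581), np.float64(-103.0))] z from depth
  depthz 0.0027
top yellow [156, 98, 21, 23, 278] [0.7116 0.3014 0.0595] [(np.float64(0.0511), np.float64(
[... 3624 characters left out ...]
 depth
  depthz 0.0134
scene blue [265, 255, 31, 59, 732] [0.6639 0.0908 0.034 ] [(np.float64(0.0595), np.float64(105.5)), (np.float64(0.1474), np.float64(9.3))] z from depth
  depthz 0.0303
scene blue [189, 257, 10, 17, 91] [ 0.6251 -0.1069  0.034 ] [(np.float64(0.0386), np.float64(163.8)), (np.float64(0.0171), np.float64(64.9))] z from depth
  depthz 0.0333
scene blue [152, 290, 128, 94, 4471] [ 0.7993 -0.0618  0.034 ] [(np.float64(0.141), np.float64(159.0)), (np.float64(0.2727), np.float64(61.3))] z from depth
  depthz 0.0346
scene blue [276, 314, 9, 14, 64] [0.7558 0.0797 0.034 ] [(np.float64(0.0167), np.float64(88.9)), (np.float64(0.0284), np.float64(-3.0))] z from depth
  depthz 0.0322
```

Emit:
arm_command --commands '[{"translation":[-0.9,-0.5,-0.15],"dr":[0,0,0],"jaw":0},{"translation":[-0.9,-0.5,-0.15],"dr":[0,0,0],"jaw":0},{"translation":[-0.9,-0.5,-0.15],"dr":[0,0,0],"jaw":0},{"translation":[-0.9,-0.5,-0.15],"dr":[0,0,0],"jaw":0},{"translation":[-0.9,-0.5,-0.15],"dr":[0,0,0],"jaw":0},{"translation":[-0.9,-0.5,-0.15],"dr":[0,0,0],"jaw":0},{"translation":[-0.9,-0.5,-0.15],"dr":[0,0,0],"jaw":0},{"translation":[-0.9,-0.5,-0.15],"dr":[0,0,0],"jaw":0},{"translation":[-0.9,-0.5,-0.15],"dr":[0,0,0],"jaw":0},{"translation":[-0.9,-0.5,-0.15],"dr":[0,0,0],"jaw":0},{"translation":[-0.9,-0.5,-0.15],"dr":[0,0,0],"jaw":0},{"translation":[-0.9,-0.5,-0.15],"dr":[0,0,0],"jaw":0}]'

```text
time_s: 1.1
position: [0.4458, 0.3149, 0.2489]
tcp_rot: [[-0.906, 0.423, -0.001], [0.423, 0.906, -0.0], [0.001, -0.001, -1.0]]
force: [0.8, 0.3, -0.4]
opening: 1.001
```

Emit:
arm_command --commands '[{"translation":[0,0,0],"dr":[0,0,1],"jaw":0},{"translation":[0,0,0],"dr":[0,0,1],"jaw":0},{"translation":[0,0,0],"dr":[0,0,1],"jaw":0},{"translation":[0,0,0],"dr":[0,0,1],"jaw":0},{"translation":[0,0,0],"dr":[0,0,1],"jaw":0},{"translation":[0,0,0],"dr":[0,0,1],"jaw":0},{"translation":[0,0,0],"dr":[0,0,1],"jaw":0},{"translation":[0,0,0],"dr":[0,0,1],"jaw":0},{"translation":[0,0,0],"dr":[0,0,1],"jaw":0},{"translation":[0,0,0],"dr":[0,0,1],"jaw":0},{"translation":[0,0,0],"dr":[0,0,1],"jaw":0},{"translation":[0,0,0],"dr":[0,0,1],"jaw":0}]'

```text
time_s: 2.1
position: [0.4452, 0.316, 0.2487]
tcp_rot: [[0.128, 0.992, -0.001], [0.992, -0.128, -0.0], [-0.001, -0.001, -1.0]]
force: [0.2, 0.3, -0.3]
opening: 1.003
```

Emit:
arm_command --commands '[{"translation":[0,0,0],"dr":[0,0,1],"jaw":0},{"translation":[0,0,0],"dr":[0,0,1],"jaw":0},{"translation":[0,0,0],"dr":[0,0,1],"jaw":0},{"translation":[0,0,0],"dr":[0,0,1],"jaw":0},{"translation":[0,0,0],"dr":[0,0,1],"jaw":0},{"translation":[0,0,0],"dr":[0,0,1],"jaw":0},{"translation":[0,0,0],"dr":[0,0,1],"jaw":0},{"translation":[0,0,0],"dr":[0,0,1],"jaw":0},{"translation":[0,0,0],"dr":[0,0,1],"jaw":0},{"translation":[0,0,0],"dr":[0,0,1],"jaw":0},{"translation":[0,0,0],"dr":[0,0,1],"jaw":0},{"translation":[0,0,0],"dr":[0,0,1],"jaw":0}]'

```text
time_s: 3.1
position: [0.4452, 0.316, 0.2487]
tcp_rot: [[0.983, 0.185, -0.001], [0.185, -0.983, -0.001], [-0.001, 0.0, -1.0]]
force: [0.0, 0.2, -0.3]
opening: 0.998
```

Emit:
arm_command --commands '[{"translation":[0,0,0],"dr":[0,0,1],"jaw":0},{"translation":[0,0,0],"dr":[0,0,1],"jaw":0},{"translation":[0,0,0],"dr":[0,0,1],"jaw":0},{"translation":[0,0,0],"dr":[0,0,1],"jaw":0},{"translation":[0,0,0],"dr":[0,0,0.5],"jaw":0},{"translation":[0,0,0],"dr":[0,0,0],"jaw":0},{"translation":[0,0,0],"dr":[0,0,0],"jaw":0}]'

```text
time_s: 3.68
position: [0.4453, 0.3161, 0.2488]
tcp_rot: [[0.962, -0.275, -0.001], [-0.275, -0.962, -0.0], [-0.001, 0.001, -1.0]]
force: [0.4, 0.2, -0.2]
opening: 1.001
```

```bash
python3 - <<'E'
from h import *
s=read_state(); print({k:np.round(v,4).tolist() for k,v in s.items()})
np.save('s1.npy',s,allow_pickle=True);save('wrist','w1')
E
```

```text
{'time_s': 3.6833, 'joint_positions': [23.6375, 21.1728, 90.3486, 0.0005, 68.5265, 129.5778], 'qvel': [0.0565, -0.0451, -0.0971, 0.0212, 0.0893, -0.0784], 'tau': [-0.0065, -36.9019, -18.0206, -0.0198, -0.0783, 0.0446], 'position': [0.4453, 0.3161, 0.2488], 'tcp_rot': [[0.9615, -0.2746, -0.0008], [-0.2746, -0.9615, -0.0003], [-0.0006, 0.0005, -1.0]], 'force': [0.4073, 0.224, -0.2479], 'moment': [-0.031, 0.1867, -0.0545], 'opening': 1.001}
```

View pics/w1.png

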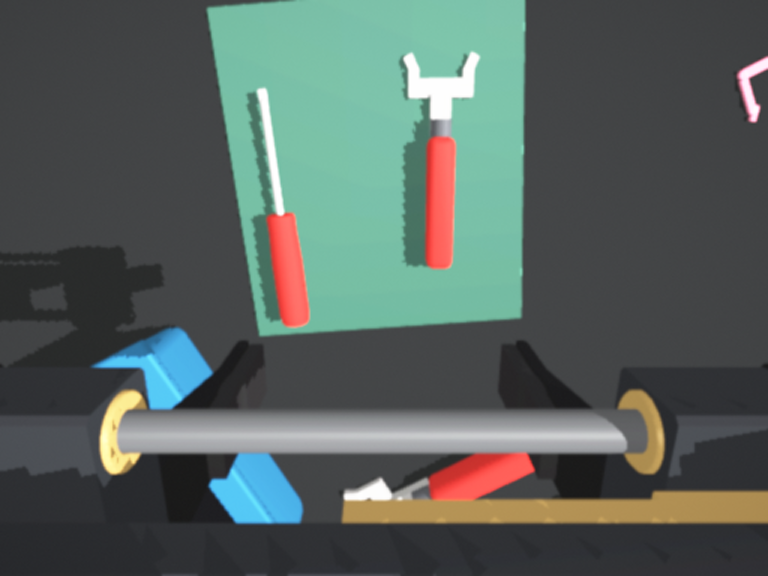

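The wrist view shows the small fork at (440,60–265) in the enlarged picture, with the screwdriver at (285,200). The big fork off the mat is at the bottom.

```bash
cat >> h.py <<'E'
def redhandle(im,box=None):
    hsv=cv2.cvtColor(im,cv2.COLOR_RGB2HSV); H,S,V=cv2.split(hsv)
    m=(((H<7)|(H>173))&(S>140)&(V>70)).astype(np.uint8)
    N,L,st,c=cv2.connectedComponentsWithStats(m); out=[]
    for i in range(1,N):
        if st[i,4]<80: continue
        uv=np.argwhere(L==i)[:,::-1].astype(np.float32); out.append((st[i].tolist(),cv2.minAreaRect(uv),L==i))
    return out
E
python3 - <<'E'
from h import *
s=np.load('s1.npy',allow_pickle=True).item(); f=np.load('w1.npz'); im=f['im'];d=f['d'];K,P=pose('wrist',s)
print(P[:3,3])
for st,r,m in redhandle(im):
    b=ray(K,P,cv2.boxPoints(r),.027); e=(b[1]-b[0],b[2]-b[1])
    print(st,np.round(r[0],1),b.mean(0).round(4),[(np.linalg.norm(q).round(4),np.degrees(np.arctan2(q[1],q[0])).round(1)) for q in e])
    vs=np.argwhere(m); z=d[m]; pc=np.c_[(vs[:,::-1]-[K[0,2],K[1,2]])/[K[0,0],K[1,1]],np.ones(len(vs))]*z[:,None]
    w=pc@P[:3,:3].T+P[:3,3]; print('  depth z pct',np.percentile(w[:,2],[5,50,95]).round(4), w.mean(0).round(4))
E
```

```text
[0.5240953  0.29275027 0.42867061]
[284, 91, 19, 88, 1493] [292.4 134.6] [0.4608 0.2617 0.027 ] [(np.float64(0.1071), np.float64(-16.1)), (np.float64(0.0213), np.float64(-107.5))]
  depth z pct [0.0207 0.0257 0.0274] [0.4626 0.261  0.0269]
[178, 142, 28, 75, 1386] [191.5 179.2] [0.4413 0.4005 0.027 ] [(np.float64(0.0243), np.float64(-97.3)), (np.float64(0.0994), np.float64(169.8))]
  depth z pct [0.0192 0.0258 0.0285] [0.4418 0.4007 0.0252]
[286, 302, 71, 31, 1526] [319.3 315.9] [0.1921 0.2879 0.027 ] [(np.float64(0.1041), np.float64(-76.3)), (np.float64(0.0477), np.float64(-169.8))]
  depth z pct [0.0057 0.0302 0.033 ] [0.1948 0.2889 0.0312]
```

Emit:
arm_command --commands '[{"translation":[0.22,0.32,0.85],"dr":[0,0,0],"jaw":0},{"translation":[0.22,0.32,0.85],"dr":[0,0,0],"jaw":0},{"translation":[0.22,0.32,0.85],"dr":[0,0,0],"jaw":0},{"translation":[0.22,0.32,0.85],"dr":[0,0,0],"jaw":0},{"translation":[0.22,0.32,0.85],"dr":[0,0,0],"jaw":0},{"translation":[0.22,0.32,0.85],"dr":[0,0,0],"jaw":0},{"translation":[0,0,0],"dr":[0,0,0],"jaw":0},{"translation":[0,0,0],"dr":[0,0,0],"jaw":0},{"translation":[0,0,0],"dr":[0,0,0],"jaw":0}]'

```text
time_s: 4.48
position: [0.4647, 0.2615, 0.1225]
tcp_rot: [[0.961, -0.276, 0.001], [-0.276, -0.961, 0.001], [0.001, -0.001, -1.0]]
force: [1.1, 0.4, -0.0]
opening: 0.999
```

```bash
python3 - <<'E'
from h import *
s=read_state(); print(s['position'],s['joint_positions'])
np.save('s2.npy',s,allow_pickle=True);im,d=save('wrist','w2')
K,P=pose('wrist',s)
for st,r,m in redhandle(im):
    b=ray(K,P,cv2.boxPoints(r),.027); e=(b[1]-b[0],b[2]-b[1])
    print(st,np.round(r[0],1),b.mean(0).round(4),[(np.linalg.norm(q).round(4),np.degrees(np.arctan2(q[1],q[0])).round(1)) for q in e])
    vs=np.argwhere(m); z=d[m]; pc=np.c_[(vs[:,::-1]-[K[0,2],K[1,2]])/[K[0,0],K[1,1]],np.ones(len(vs))]*z[:,None]
    w=pc@P[:3,:3].T+P[:3,3]; print('  depth z pct',np.percentile(w[:,2],[5,50,95]).round(4), w.mean(0).round(4))
E
```

```text
[0.4646848  0.26149708 0.12246917] [1.73430831e+01 2.98309562e+01 9.98598843e+01 2.05936455e-02
 5.02262918e+01 1.23337601e+02]
[244, 132, 25, 115, 2713] [256. 189.] [0.461  0.2603 0.027 ] [(np.float64(0.0203), np.float64(-106.0)), (np.float64(0.1066), np.float64(164.7))]
  depth z pct [0.0216 0.0257 0.0272] [0.4636 0.259  0.0263]
[99, 196, 39, 76, 1833] [118.9 232.6] [0.4569 0.3943 0.027 ] [(np.float64(0.0265), np.float64(-92.4)), (np.float64(0.0725), np.float64(170.2))]
  depth z pct [0.015  0.0254 0.0283] [0.4597 0.3938 0.0276]
```

View pics/w2.png

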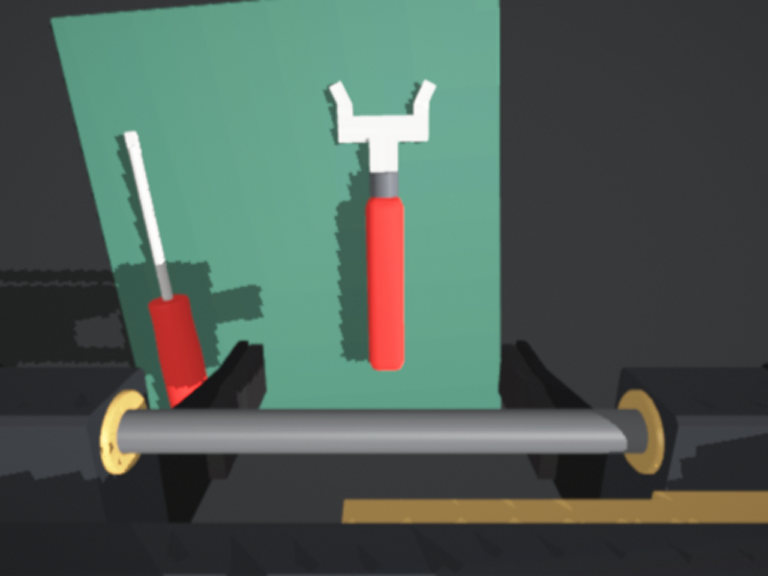

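Emit:
arm_command --commands '[{"translation":[0.05,0.015,0.7],"dr":[0,0,0],"jaw":0},{"translation":[0.05,0.015,0.7],"dr":[0,0,0],"jaw":0},{"translation":[0.05,0.015,0.7],"dr":[0,0,0],"jaw":0},{"translation":[0.05,0.015,0.7],"dr":[0,0,0],"jaw":0},{"translation":[0.04,0.01,0.7],"dr":[0,0,0],"jaw":0},{"translation":[0,0,0.5],"dr":[0,0,0],"jaw":0},{"translation":[0,0,0.3],"dr":[0,0,0],"jaw":0},{"translation":[0,0,0],"dr":[0,0,0],"jaw":0},{"translation":[0,0,0],"dr":[0,0,0],"jaw":0}]'

```text
time_s: 5.28
position: [0.4699, 0.2582, 0.0149]
tcp_rot: [[0.961, -0.275, 0.001], [-0.275, -0.961, 0.0], [0.001, -0.001, -1.0]]
force: [-0.2, 0.3, 0.7]
opening: 1.0
```

Emit:
arm_command --commands '[{"translation":[0,0,0.1],"dr":[0,0,0],"jaw":0},{"translation":[0,0,0],"dr":[0,0,0],"jaw":0.5},{"translation":[0,0,0],"dr":[0,0,0],"jaw":0.7},{"translation":[0,0,0],"dr":[0,0,0],"jaw":1},{"translation":[0,0,0],"dr":[0,0,0],"jaw":1},{"translation":[0,0,0],"dr":[0,0,0],"jaw":1},{"translation":[0,0,0],"dr":[0,0,0],"jaw":1},{"translation":[0,0,0],"dr":[0,0,0],"jaw":1},{"translation":[0,0,0],"dr":[0,0,0],"jaw":1},{"translation":[0,0,0],"dr":[0,0,0],"jaw":1},{"translation":[0,0,0],"dr":[0,0,0],"jaw":1},{"translation":[0,0,0],"dr":[0,0,0],"jaw":1}]'

```text
time_s: 6.28
position: [0.4693, 0.2576, 0.0116]
tcp_rot: [[0.961, -0.276, -0.0], [-0.276, -0.961, -0.0], [-0.0, 0.0, -1.0]]
force: [0.4, 0.7, -0.4]
opening: 0.246
```

```bash
python3 - <<'E'
from h import *
s=read_state(); print({k:np.round(v,4).tolist() for k,v in s.items()})
E
```

```text
{'time_s': 6.2833, 'joint_positions': [16.7948, 40.8478, 102.971, -0.0018, 36.1852, 122.8221], 'qvel': [-0.0326, 0.021, -0.0334, 0.0349, 0.0788, -0.046], 'tau': [-0.0014, -41.9964, -7.8213, -0.0064, -0.0833, 0.0001], 'position': [0.4693, 0.2576, 0.0116], 'tcp_rot': [[0.9611, -0.2761, -0.0001], [-0.2761, -0.9611, -0.0], [-0.0, 0.0001, -1.0]], 'force': [0.4009, 0.7438, -0.3504], 'moment': [-0.0267, 0.1077, -0.0282], 'opening': 0.2463}
```

Emit:
arm_command --commands '[{"translation":[0,0,-0.2],"dr":[0,0,0],"jaw":1},{"translation":[0,0,-0.5],"dr":[0,0,0],"jaw":1},{"translation":[0,0,-0.7],"dr":[0,0,0],"jaw":1},{"translation":[0,0,-0.7],"dr":[0,0,0],"jaw":1},{"translation":[0,0,-0.7],"dr":[0,0,0],"jaw":1},{"translation":[0,0,-0.7],"dr":[0,0,0],"jaw":1},{"translation":[0,0,-0.7],"dr":[0,0,0],"jaw":1},{"translation":[0,0,-0.5],"dr":[0,0,0],"jaw":1},{"translation":[0,0,-0.2],"dr":[0,0,0],"jaw":1},{"translation":[0,0,0],"dr":[0,0,0],"jaw":1},{"translation":[0,0,0],"dr":[0,0,0],"jaw":1}]'

```text
time_s: 7.2
position: [0.4691, 0.2575, 0.1341]
tcp_rot: [[0.961, -0.276, -0.0], [-0.276, -0.961, -0.0], [-0.0, 0.0, -1.0]]
force: [-0.8, -0.6, -0.0]
opening: 0.004
```

```bash
python3 - <<'E'
from h import *
s=read_state(); print({k:np.round(v,4).tolist() for k,v in s.items()})
np.save('s3.npy',s,allow_pickle=True);save('wrist','w3')
K,P=pose('top'); print(ray(K,P,[[391/1.5,178/1.5]],.076),ray(K,P,[[386/1.5,198/1.5]],.0595))
K,P=pose('scene'); print(ray(K,P,[[354/1.5,414/1.5]],.076))
E
```

```text
{'time_s': 7.2, 'joint_positions': [16.7946, 28.9509, 98.9724, -0.0015, 52.0815, 122.8222], 'qvel': [-0.1036, 1.1318, 0.6891, -0.007, -0.0643, 0.0611], 'tau': [0.0257, -39.4411, -13.732, -0.0074, -0.1032, -0.0002], 'position': [0.4691, 0.2575, 0.1341], 'tcp_rot': [[0.9611, -0.2761, -0.0001], [-0.2761, -0.9611, -0.0], [-0.0001, 0.0001, -1.0]], 'force': [-0.8457, -0.5762, -0.0078], 'moment': [-0.01, 0.1825, -0.0136], 'opening': 0.0039}
[[ 0.67414498 -0.01048044  0.076     ]] [[0.63405906 0.0006922  0.0595    ]]
[[ 0.67393482 -0.01114115  0.076     ]]
```

View pics/w3.png

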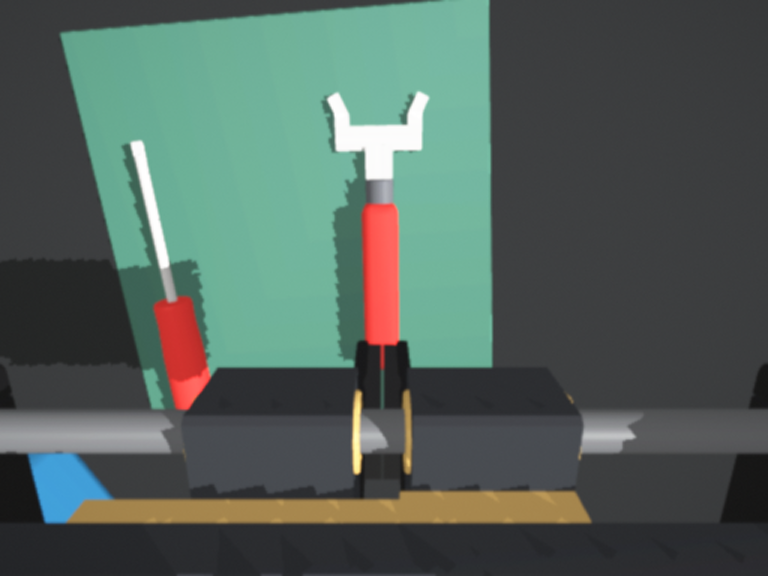

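The grasp missed: the fork is still on the mat at (380,100–345) and the jaws closed empty. I'll measure again and retry, waiting until the grip has settled.

```bash
python3 - <<'E'
from h import *
s=np.load('s3.npy',allow_pickle=True).item(); f=np.load('w3.npz'); im=f['im'];d=f['d'];K,P=pose('wrist',s)
for st,r,m in redhandle(im):
    b=ray(K,P,cv2.boxPoints(r),.027); e=(b[1]-b[0],b[2]-b[1])
    print(st,b.round(4).tolist(),[(np.linalg.norm(q).round(4),np.degrees(np.arctan2(q[1],q[0])).round(1)) for q in e])
    vs=np.argwhere(m); z=d[m]; pc=np.c_[(vs[:,::-1]-[K[0,2],K[1,2]])/[K[0,0],K[1,1]],np.ones(len(vs))]*z[:,None]
    w=pc@P[:3,:3].T+P[:3,3]; print('  depth z pct',np.percentile(w[:,2],[5,50,95]).round(4), w.mean(0).round(4))
# front end of handle & mouth floor ray, in tool coordinates vs w2
for q,sf in (('w2','s2'),('w3','s3')):
    s=np.load(sf+'.npy',allow_pickle=True).item(); K,P=pose('wrist',s); im=np.load(q+'.npz')['im']
    r=redhandle(im); m=[x for x in r if x[0][0]>200][0][2]; v=np.argwhere(m); t=v[v[:,0]==v[:,0].min()].mean(0); bmid=[v[v[:,0]==k][:,1].mean() for k in (145,170,200)]
    p=ray(K,P,[t[::-1]],.02); a=ray(K,P,[[bmid[0],145],[bmid[2],200]],.027); e=a[0]-a[1]; print(q,p,a.round(4).tolist(),np.degrees(np.arctan2(e[1],e[0])))
E
```

```text
[241, 136, 25, 110, 2206] [[0.5154, 0.2558, 0.027], [0.5101, 0.236, 0.027], [0.4068, 0.2627, 0.027], [0.4127, 0.2847, 0.027]] [(np.float64(0.0205), np.float64(-105.0)), (np.float64(0.1067), np.float64(165.5))]
  depth z pct [0.0218 0.0258 0.0275] [0.4709 0.257  0.0303]
[103, 198, 37, 75, 1783] [[0.4933, 0.4007, 0.027], [0.492, 0.3745, 0.027], [0.4161, 0.3881, 0.027], [0.417, 0.4163, 0.027]] [(np.float64(0.0262), np.float64(-92.8)), (np.float64(0.0771), np.float64(169.9))]
  depth z pct [0.0156 0.0255 0.0284] [0.4579 0.3942 0.0282]
w2 [[0.51143255 0.24583647 0.02      ]] [[0.5016, 0.2487, 0.027], [0.4536, 0.2619, 0.027]] -15.401692207059874
w3 [[0.51176831 0.24611511 0.02      ]] [[0.5049, 0.248, 0.027], [0.4547, 0.2611, 0.027]] -14.564232299926642
```

Emit:
arm_command --commands '[{"translation":[0,0,0],"dr":[0,0,0],"jaw":0},{"translation":[0,0,0],"dr":[0,0,0],"jaw":0},{"translation":[0,0,0],"dr":[0,0,0],"jaw":0},{"translation":[0,0,0],"dr":[0,0,0],"jaw":0},{"translation":[0,0,0],"dr":[0,0,0],"jaw":0},{"translation":[0,0,0],"dr":[0,0,0],"jaw":0}]'

```text
time_s: 7.75
position: [0.4693, 0.2576, 0.134]
tcp_rot: [[0.961, -0.276, -0.0], [-0.276, -0.961, -0.0], [-0.0, 0.0, -1.0]]
force: [-0.4, 0.3, 0.2]
opening: 0.376
```

Emit:
arm_command --commands '[{"translation":[0,0,0.7],"dr":[0,0,-0.17],"jaw":0},{"translation":[0,0,0.7],"dr":[0,0,0],"jaw":0},{"translation":[0,0,0.7],"dr":[0,0,0],"jaw":0.2},{"translation":[0,0,0.7],"dr":[0,0,0],"jaw":0.2},{"translation":[0,0,0.7],"dr":[0,0,0],"jaw":0.2},{"translation":[0,0,0.7],"dr":[0,0,0],"jaw":0.2},{"translation":[0,0,0.4],"dr":[0,0,0],"jaw":0.2},{"translation":[0,0,0.27],"dr":[0,0,0],"jaw":0.2},{"translation":[0,0,0],"dr":[0,0,0],"jaw":0.3},{"translation":[0,0,0],"dr":[0,0,0],"jaw":1},{"translation":[0,0,0],"dr":[0,0,0],"jaw":1},{"translation":[0,0,0],"dr":[0,0,0],"jaw":1}]'

```text
time_s: 8.75
position: [0.4701, 0.2579, 0.0133]
tcp_rot: [[0.966, -0.259, 0.002], [-0.259, -0.966, 0.001], [0.002, -0.001, -1.0]]
force: [-0.3, 0.3, 1.0]
opening: 0.585
```

Emit:
arm_command --commands '[{"translation":[0,0,0],"dr":[0,0,0],"jaw":1},{"translation":[0,0,0],"dr":[0,0,0],"jaw":1},{"translation":[0,0,0],"dr":[0,0,0],"jaw":1},{"translation":[0,0,0],"dr":[0,0,0],"jaw":1},{"translation":[0,0,0],"dr":[0,0,0],"jaw":1},{"translation":[0,0,0],"dr":[0,0,0],"jaw":1},{"translation":[0,0,0],"dr":[0,0,0],"jaw":1},{"translation":[0,0,0],"dr":[0,0,0],"jaw":1},{"translation":[0,0,0],"dr":[0,0,0],"jaw":1},{"translation":[0,0,0],"dr":[0,0,0],"jaw":1},{"translation":[0,0,0],"dr":[0,0,0],"jaw":1},{"translation":[0,0,0],"dr":[0,0,0],"jaw":1}]'

```text
time_s: 9.75
position: [0.4693, 0.2576, 0.0124]
tcp_rot: [[0.966, -0.259, -0.0], [-0.259, -0.966, -0.0], [-0.0, 0.0, -1.0]]
force: [0.0, -0.6, -0.6]
opening: 0.004
```

Emit:
arm_command --commands '[{"translation":[0,0,0],"dr":[0,0,0],"jaw":1},{"translation":[0,0,0],"dr":[0,0,0],"jaw":1},{"translation":[0,0,0],"dr":[0,0,0],"jaw":1},{"translation":[0,0,0],"dr":[0,0,0],"jaw":1}]'

```text
time_s: 10.08
position: [0.4693, 0.2576, 0.0124]
tcp_rot: [[0.966, -0.259, 0.0], [-0.259, -0.966, 0.0], [0.0, -0.0, -1.0]]
force: [-0.8, 0.4, -0.5]
opening: 0.008
```

```bash
python3 - <<'E'
from h import *
save('wrist','w4');save('scene','sc4');save('top','t4')
a=cv2.imread('pics/sc4.png')[200:440,380:680]; cv2.imwrite('pics/sc4c.png',cv2.resize(a,None,fx=2.5,fy=2.5))
E
```

```text
(no output)
```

View pics/w4.png

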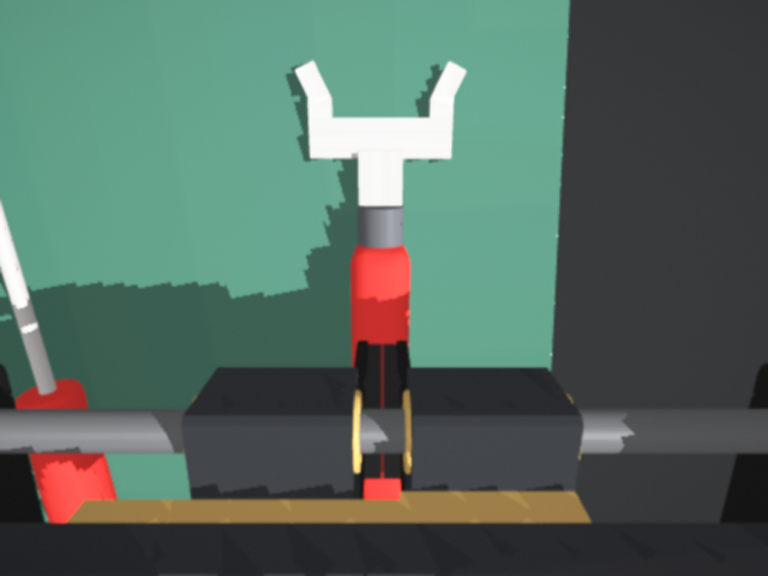

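View pics/sc4c.png

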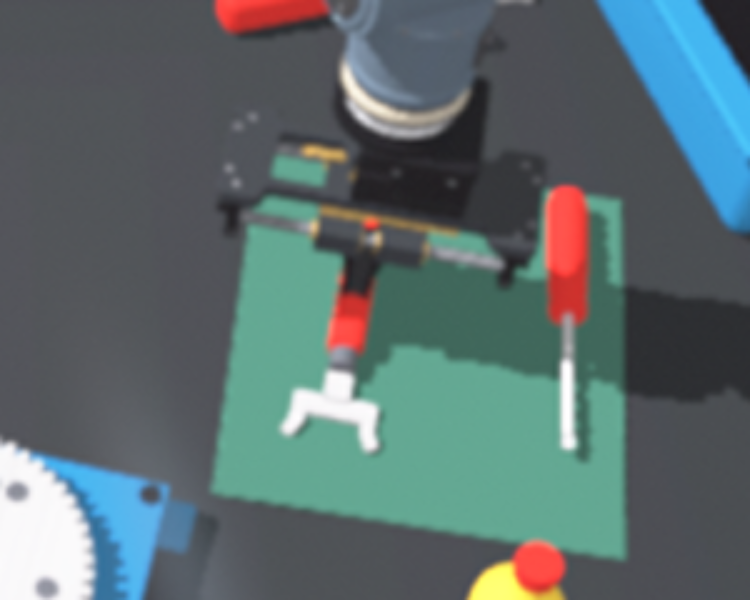

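```bash
python3 - <<'E'
from h import *
f=np.load('w4.npz');d=f['d'];s=read_state();K,P=pose('wrist',s)
def w(u,v):
    u/=1.5;v/=1.5;z=np.median(d[int(v)-1:int(v)+2,int(u)-1:int(u)+2]);p=P[:3,:3]@(np.array([(u-K[0,2])/K[0,0],(v-K[1,2])/K[1,1],1])*z)+P[:3,3]
    T=np.array(s['tcp_rot']); return (u,v),round(float(z),4),p.round(4),(T.T@(p-s['position'])).round(4)
for uv in ((370,345),(370,355),(370,365),(395,350),(381,270),(381,290),(381,310),(381,330),(381,490),(250,50),(250,250),(480,250),(500,340),(380,140),(380,180)): print(*w(*uv))
a=cv2.cvtColor(f['im'],cv2.COLOR_RGB2BGR)[150:340,190:320]; cv2.imwrite('pics/w4c.png',cv2.resize(a,None,fx=3,fy=3,interpolation=cv2.INTER_CUBIC))
print(s['force'],s['moment'],s['opening'])
E
```

```text
(246.66666666666666, 230.0) 0.1736 [0.4809 0.2579 0.0325] [ 0.0111 -0.0033 -0.0201]
(246.66666666666666, 236.66666666666666) 0.1676 [0.48   0.258  0.0391] [ 0.0102 -0.0031 -0.0267]
(246.66666666666666, 243.33333333333334) 0.1599 [0.4801 0.2578 0.0471] [ 0.0103 -0.003  -0.0347]
(263.3333333333333, 233.33333333333334) 0.1701 [0.4783 0.2494 0.0363] [ 0.0108  0.0056 -0.0239]
(254.0, 180.0) 0.1722 [0.5051 0.2473 0.0259] [ 0.0372  0.0007 -0.0135]
(254.0, 193.33333333333334) 0.1744 [0.4979 0.2492 0.0259] [ 0.0297  0.0007 -0.0135]
(254.0, 206.66666666666666) 0.1762 [0.4906 0.2512 0.0263] [ 0.0222  0.0007 -0.0139]
(254.0, 220.0) 0.1783 [0.4831 0.2532 0.0265] [ 0.0144  0.0007 -0.0141]
(254.0, 326.6666666666667) 0.1995 [0.4143 0.2717 0.0263] [-0.0568  0.0006 -0.0139]
(166.66666666666666, 33.333333333333336) 0.1722 [0.5897 0.273  0.0028] [ 0.1123 -0.0461  0.0096]
(166.66666666666666, 166.66666666666666) 0.1939 [0.5207 0.2976 0.0026] [ 0.0393 -0.052   0.0098]
(320.0, 166.66666666666666) 0.1941 [0.4967 0.2083 0.0024] [0.0392 0.0405 0.01  ]
(333.3333333333333, 226.66666666666666) 0.2052 [0.4562 0.208  0.0028] [0.0002 0.0512 0.0096]
(253.33333333333334, 93.33333333333333) 0.1768 [0.548  0.2362 0.0075] [0.0815 0.0003 0.0049]
(253.33333333333334, 120.0) 0.1781 [0.5344 0.2398 0.0105] [0.0674 0.0003 0.0019]
[ 0.30921886 -0.08361283 -0.15003002] [-0.02842008  0.10884816 -0.01802395] 0.004085094202515012
```

View pics/w4c.png

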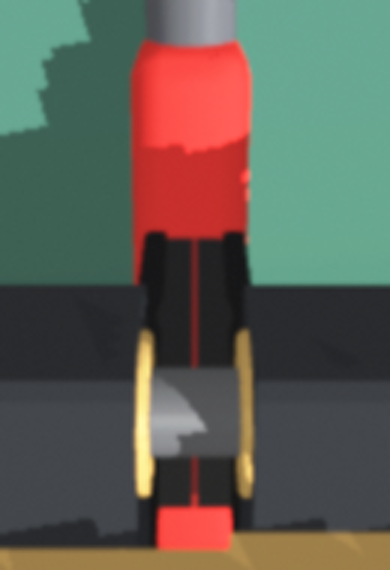

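```bash
python3 - <<'E'
from h import *
f=np.load('w2.npz');d=f['d'];s=np.load('s2.npy',allow_pickle=True).item();K,P=pose('wrist',s);T=np.array(s['tcp_rot'])
v,u=np.mgrid[200:300,140:370]; z=d[200:300,140:370]
p=np.stack([(u-K[0,2])/K[0,0]*z,(v-K[1,2])/K[1,1]*z,z],-1)@P[:3,:3].T+P[:3,3]
t=(p-s['position'])@T
for vv in range(222,252,3):
    r=t[vv-200]; m=(r[:,2]<0.06)&(z[vv-200]>0)
    print(vv,[(int(140+i),*(r[i]*1000).round(0).astype(int)) for i in np.where(m)[0][::6]])
a=cv2.cvtColor(f['im'],cv2.COLOR_RGB2BGR)[200:350,100:400]; cv2.imwrite('pics/w2c.png',cv2.resize(a,None,fx=2.6,fy=2.6,interpolation=cv2.INTER_CUBIC))
E
```

```text
222 []
225 []
228 [(158, np.int64(12), np.int64(-51), np.int64(-20)), (164, np.int64(12), np.int64(-48), np.int64(-19)), (348, np.int64(12), np.int64(51), np.int64(-20))]
231 [(156, np.int64(12), np.int64(-51), np.int64(-23)), (162, np.int64(12), np.int64(-48), np.int64(-24)), (168, np.int64(10), np.int64(-46), np.int64(-18)), (174, np.int64(10), np.int64(-43), np.int64(-20)), (338, np.int64(10), np.int64(46), np.int64(-20)), (344, np.int64(11), np.int64(49), np.int64(-22)), (350, np.int64(12), np.int64(51), np.int64(-24))]
234 [(154, np.int64(12), np.int64(-51), np.int64(-26)), (160, np.int64(12), np.int64(-48), np.int64(-27)), (166, np.int64(10), np.int64(-46), np.int64(-24)), (172, np.int64(11), np.int64(-42), np.int64(-25)), (336, np.int64(10), np.int64(44), np.int64(-23)), (342, np.int64(11), np.int64(47), np.int64(-24)), (348, np.int64(12), np.int64(49), np.int64(-27)), (354, np.int64(12), np.int64(53), np.int64(-27))]
237 [(152, np.int64(12), np.int64(-51), np.int64(-31)), (158, np.int64(12), np.int64(-48), np.int64(-31)), (164, np.int64(10), np.int64(-46), np.int64(-28)), (17
[... 1677 characters left out ...]
p.int64(11), np.int64(49), np.int64(-40)), (361, np.int64(12), np.int64(52), np.int64(-40))]
249 [(141, np.int64(12), np.int64(-52), np.int64(-43)), (147, np.int64(12), np.int64(-49), np.int64(-44)), (153, np.int64(11), np.int64(-48), np.int64(-41)), (159, np.int64(11), np.int64(-44), np.int64(-42)), (165, np.int64(9), np.int64(-43), np.int64(-38)), (171, np.int64(4), np.int64(-43), np.int64(-29)), (333, np.int64(-1), np.int64(44), np.int64(-19)), (339, np.int64(5), np.int64(44), np.int64(-31)), (345, np.int64(10), np.int64(44), np.int64(-41)), (351, np.int64(10), np.int64(48), np.int64(-39)), (357, np.int64(11), np.int64(50), np.int64(-42)), (363, np.int64(12), np.int64(52), np.int64(-44))]
```

View pics/w2c.png

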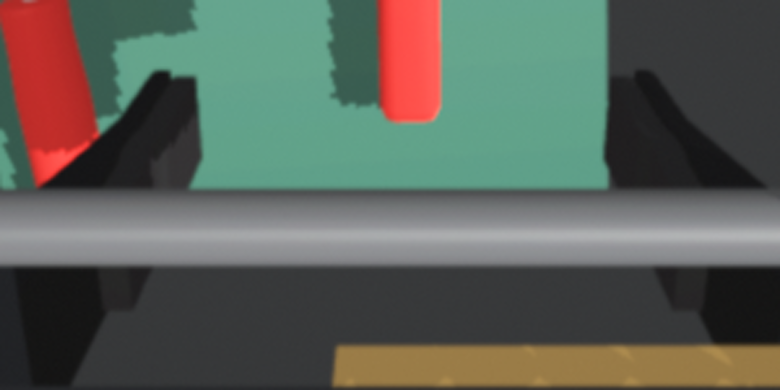

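Depth readings in the wrist view put the fingertips about 18 mm behind the reported TCP. The text says they stand 8 mm ahead of it. The jaws therefore closed just above the handle, with tips at z≈0.030 and the handle top at 0.026. I'll correct for this by going about 24 mm lower, watching the force.

Emit:
arm_command --commands '[{"translation":[0,0,0],"dr":[0,0,0],"jaw":0.4},{"translation":[0,0,0],"dr":[0,0,0],"jaw":0.4},{"translation":[0,0,0],"dr":[0,0,0],"jaw":0.4},{"translation":[0,0,0],"dr":[0,0,0],"jaw":0.4},{"translation":[0,0,0],"dr":[0,0,0],"jaw":0.4},{"translation":[0,0,0],"dr":[0,0,0],"jaw":0.4},{"translation":[0,0,0],"dr":[0,0,0],"jaw":0.4},{"translation":[0,0,0],"dr":[0,0,0],"jaw":0.4},{"translation":[0,0,0],"dr":[0,0,0],"jaw":0.4}]'

```text
time_s: 10.98
position: [0.4693, 0.2576, 0.0124]
tcp_rot: [[0.966, -0.259, -0.0], [-0.259, -0.966, -0.0], [-0.0, 0.0, -1.0]]
force: [0.2, 0.3, -0.9]
opening: 0.566
```

Emit:
arm_command --commands '[{"translation":[0,0,0.2],"dr":[0,0,0],"jaw":0.4},{"translation":[0,0,0.2],"dr":[0,0,0],"jaw":0.4},{"translation":[0,0,0.2],"dr":[0,0,0],"jaw":0.4},{"translation":[0,0,0.15],"dr":[0,0,0],"jaw":0.4},{"translation":[0,0,0.1],"dr":[0,0,0],"jaw":0.4},{"translation":[0,0,0],"dr":[0,0,0],"jaw":0.4},{"translation":[0,0,0],"dr":[0,0,0],"jaw":0.4},{"translation":[0,0,0],"dr":[0,0,0],"jaw":0.4}]'

```text
time_s: 11.65
position: [0.4694, 0.2576, -0.0088]
tcp_rot: [[0.966, -0.259, 0.0], [-0.259, -0.966, 0.0], [0.0, -0.0, -1.0]]
force: [0.2, -0.8, -0.1]
opening: 0.6
```

Emit:
arm_command --commands '[{"translation":[0,0,0.12],"dr":[0,0,0],"jaw":1},{"translation":[0,0,0],"dr":[0,0,0],"jaw":1},{"translation":[0,0,0],"dr":[0,0,0],"jaw":1},{"translation":[0,0,0],"dr":[0,0,0],"jaw":1},{"translation":[0,0,0],"dr":[0,0,0],"jaw":1},{"translation":[0,0,0],"dr":[0,0,0],"jaw":1},{"translation":[0,0,0],"dr":[0,0,0],"jaw":1},{"translation":[0,0,0],"dr":[0,0,0],"jaw":1},{"translation":[0,0,0],"dr":[0,0,0],"jaw":1},{"translation":[0,0,0],"dr":[0,0,0],"jaw":1},{"translation":[0,0,0],"dr":[0,0,0],"jaw":1}]'

```text
time_s: 12.57
position: [0.4694, 0.2577, -0.0118]
tcp_rot: [[0.966, -0.259, 0.0], [-0.259, -0.966, 0.0], [0.0, -0.0, -1.0]]
force: [0.1, -0.2, 0.6]
opening: 0.251
```

Emit:
arm_command --commands '[{"translation":[0,0,-0.2],"dr":[0,0,0],"jaw":1},{"translation":[0,0,-0.3],"dr":[0,0,0],"jaw":1},{"translation":[0,0,0],"dr":[0,0,0],"jaw":1},{"translation":[0,0,0],"dr":[0,0,0],"jaw":1}]'

```text
time_s: 12.9
position: [0.4697, 0.2577, 0.0013]
tcp_rot: [[0.966, -0.259, 0.001], [-0.259, -0.966, 0.0], [0.001, -0.001, -1.0]]
force: [0.1, -0.2, -1.7]
opening: 0.25
```

Emit:
arm_command --commands '[{"translation":[0,0,-0.6],"dr":[0,0,0],"jaw":1},{"translation":[0,0,-0.8],"dr":[0,0,0],"jaw":1},{"translation":[0,0,-0.8],"dr":[0,0,0],"jaw":1},{"translation":[0,0,-0.8],"dr":[0,0,0],"jaw":1},{"translation":[0,0,-0.8],"dr":[0,0,0],"jaw":1},{"translation":[0,0,-0.8],"dr":[0,0,0],"jaw":1},{"translation":[0,0,-0.8],"dr":[0,0,0],"jaw":1},{"translation":[0,0,-0.6],"dr":[0,0,0],"jaw":1},{"translation":[0,0,0],"dr":[0,0,0],"jaw":1}]'

```text
time_s: 13.65
position: [0.4712, 0.2583, 0.1536]
tcp_rot: [[0.966, -0.259, 0.006], [-0.259, -0.966, 0.002], [0.006, -0.003, -1.0]]
force: [0.9, 0.2, -1.6]
opening: 0.255
```

Emit:
arm_command --commands '[{"translation":[0.15,0.35,0],"dr":[0,0,0],"jaw":1},{"translation":[0.3,0.8,0],"dr":[0,0,0],"jaw":1},{"translation":[0.3,0.8,0],"dr":[0,0,0],"jaw":1},{"translation":[0.3,0.8,0],"dr":[0,0,0],"jaw":1},{"translation":[0.3,0.8,0],"dr":[0,0,0],"jaw":1},{"translation":[0.3,0.8,0],"dr":[0,0,0],"jaw":1},{"translation":[0.3,0.8,0],"dr":[0,0,0],"jaw":1},{"translation":[0.3,0.8,0],"dr":[0,0,0],"jaw":1},{"translation":[0.3,0.8,0],"dr":[0,0,0],"jaw":1},{"translation":[0.3,0.8,0],"dr":[0,0,0],"jaw":1},{"translation":[0.3,0.4,0],"dr":[0,0,0],"jaw":1},{"translation":[0.15,0.2,0],"dr":[0,0,0],"jaw":1}]'

```text
time_s: 14.65
position: [0.496, 0.0376, 0.1495]
tcp_rot: [[0.965, -0.261, -0.002], [-0.261, -0.965, 0.0], [-0.002, 0.0, -1.0]]
force: [0.0, -0.6, -1.5]
opening: 0.252
```

Emit:
arm_command --commands '[{"translation":[0,0,0],"dr":[0,0,0],"jaw":1},{"translation":[0,0,0],"dr":[0,0,0],"jaw":1},{"translation":[0,0,0],"dr":[0,0,0],"jaw":1}]'

```text
time_s: 14.9
position: [0.4957, 0.0403, 0.1503]
tcp_rot: [[0.966, -0.258, -0.001], [-0.258, -0.966, 0.001], [-0.001, -0.0, -1.0]]
force: [0.2, -0.6, -1.9]
opening: 0.251
```

```bash
python3 - <<'E'
from h import *
s=read_state(); print({k:np.round(v,4).tolist() for k,v in s.items()})
np.save('s5.npy',s,allow_pickle=True);save('wrist','w5')
E
```

```text
{'time_s': 14.9, 'joint_positions': [-8.2615, 25.0544, 103.3417, 0.0253, 51.6733, 96.6815], 'qvel': [0.533, -0.2218, -0.0352, -0.1933, -0.0109, -0.1192], 'tau': [-0.4225, -35.9117, -13.6906, 0.0048, -0.0977, 0.0016], 'position': [0.4957, 0.0403, 0.1503], 'tcp_rot': [[0.9661, -0.2581, -0.0011], [-0.2581, -0.9661, 0.0005], [-0.0012, -0.0002, -1.0]], 'force': [0.2339, -0.6036, -1.8941], 'moment': [-0.0067, 0.1774, -0.0057], 'opening': 0.251}
```

View pics/w5.png

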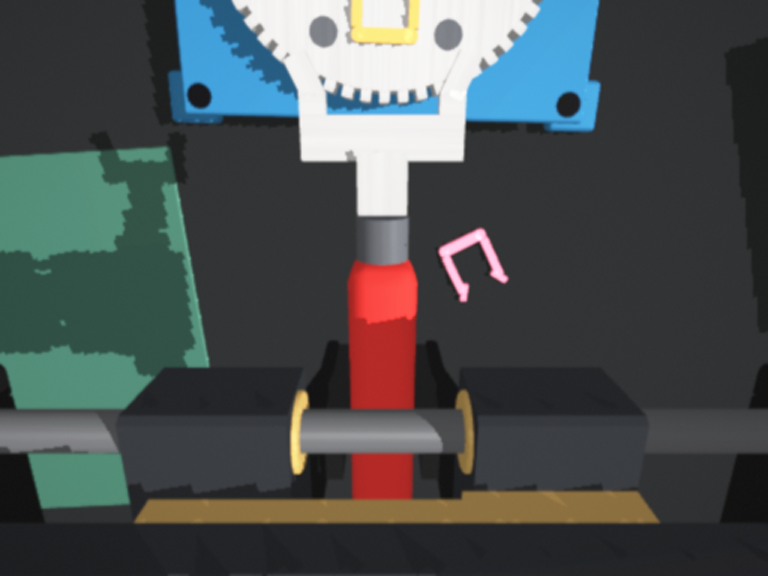

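Emit:
arm_command --commands '[{"translation":[0.4,-0.25,0],"dr":[0,0,0],"jaw":1},{"translation":[0.6,-0.35,0],"dr":[0,0,0],"jaw":1},{"translation":[0.6,-0.35,0],"dr":[0,0,0],"jaw":1},{"translation":[0.6,-0.35,0],"dr":[0,0,0],"jaw":1},{"translation":[0.6,-0.35,0],"dr":[0,0,0],"jaw":1},{"translation":[0.6,-0.35,0],"dr":[0,0,0],"jaw":1},{"translation":[0.6,-0.35,0],"dr":[0,0,0],"jaw":1},{"translation":[0.6,-0.35,0],"dr":[0,0,0],"jaw":1},{"translation":[0.6,-0.35,0],"dr":[0,0,0],"jaw":1},{"translation":[0.5,-0.35,0],"dr":[0,0,0],"jaw":1},{"translation":[0.3,-0.2,0],"dr":[0,0,0],"jaw":1},{"translation":[0,0,0],"dr":[0,0,0],"jaw":1}]'

```text
time_s: 15.95
position: [0.6658, 0.089, 0.1504]
tcp_rot: [[0.966, -0.257, 0.002], [-0.257, -0.966, 0.0], [0.001, -0.001, -1.0]]
force: [1.0, -0.2, -2.3]
opening: 0.251
```

Emit:
arm_command --commands '[{"translation":[0,0,0],"dr":[0,0,0],"jaw":1},{"translation":[0,0,0],"dr":[0,0,0],"jaw":1},{"translation":[0,0,0],"dr":[0,0,0],"jaw":1}]'

```text
time_s: 16.2
position: [0.6632, 0.0875, 0.1505]
tcp_rot: [[0.966, -0.259, -0.002], [-0.259, -0.966, -0.0], [-0.002, 0.001, -1.0]]
force: [-0.6, -1.3, -1.7]
opening: 0.248
```

```bash
python3 - <<'E'
from h import *
s=read_state(); print(s['position'],s['tcp_rot'],s['opening'])
np.save('s6.npy',s,allow_pickle=True);save('wrist','w6')
E
```

```text
[0.66315133 0.08749681 0.15050147] [[ 9.65911400e-01 -2.58867962e-01 -1.59534705e-03]
 [-2.58868439e-01 -9.65912585e-01 -9.62469271e-05]
 [-1.51605054e-03  5.05951004e-04 -9.99998723e-01]] 0.24813424891073624
```

View pics/w6.png

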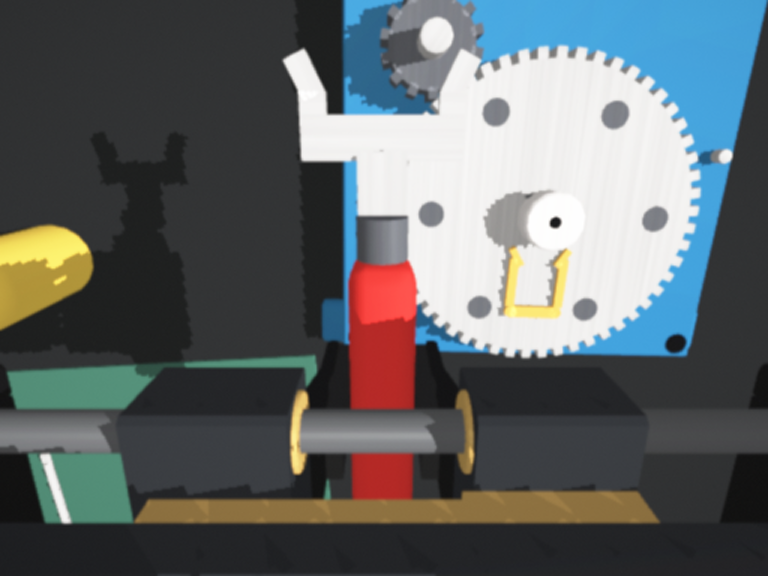

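The wrist view shows the shaft top at (556,222) with a centre dot, the clip at (505–568, 250–317) with its mouth towards the shaft, and the held fork mouth at (383,114). Next I'll take a second view from the other side.

Emit:
arm_command --commands '[{"translation":[0,0.4,0],"dr":[0,0,0],"jaw":1},{"translation":[0,0.7,0],"dr":[0,0,0],"jaw":1},{"translation":[0,0.7,0],"dr":[0,0,0],"jaw":1},{"translation":[0,0.7,0],"dr":[0,0,0],"jaw":1},{"translation":[0,0.7,0],"dr":[0,0,0],"jaw":1},{"translation":[0,0.7,0],"dr":[0,0,0],"jaw":1},{"translation":[0,0.7,0],"dr":[0,0,0],"jaw":1},{"translation":[0,0.7,0],"dr":[0,0,0],"jaw":1},{"translation":[0,0.7,0],"dr":[0,0,0],"jaw":1},{"translation":[0,0.7,0],"dr":[0,0,0],"jaw":1},{"translation":[0,0.5,0],"dr":[0,0,0],"jaw":1},{"translation":[0,0.2,0],"dr":[0,0,0],"jaw":1}]'

```text
time_s: 17.25
position: [0.6157, -0.0937, 0.1509]
tcp_rot: [[0.965, -0.261, -0.0], [-0.261, -0.965, -0.001], [0.0, 0.001, -1.0]]
force: [0.1, 0.1, -1.1]
opening: 0.249
```

Emit:
arm_command --commands '[{"translation":[0,0,0],"dr":[0,0,0],"jaw":1},{"translation":[0,0,0],"dr":[0,0,0],"jaw":1},{"translation":[0,0,0],"dr":[0,0,0],"jaw":1},{"translation":[0,0,0],"dr":[0,0,0],"jaw":1}]'

```text
time_s: 17.58
position: [0.6166, -0.0902, 0.1506]
tcp_rot: [[0.966, -0.258, -0.0], [-0.258, -0.966, 0.0], [-0.0, -0.0, -1.0]]
force: [0.7, -0.3, -1.6]
opening: 0.25
```

```bash
python3 - <<'E'
from h import *
s=read_state(); print(s['position'],s['opening'])
np.save('s7.npy',s,allow_pickle=True);save('wrist','w7')
E
```

```text
[ 0.61661009 -0.09021113  0.15061454] 0.2498017663428194
```

View pics/w7.png

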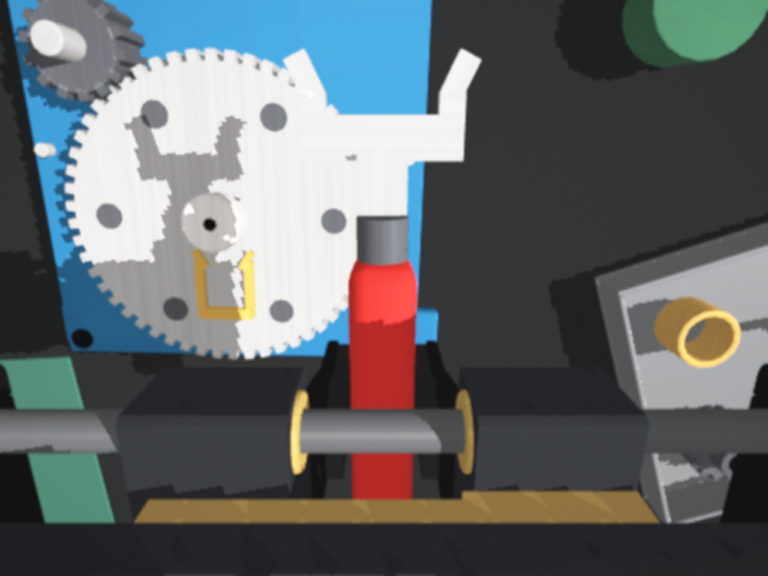

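```bash
cat > m.py <<'E'
from h import *
def darkdot(im,u,v,r=6):
    g=cv2.cvtColor(im,cv2.COLOR_RGB2GRAY).astype(float); u=int(u);v=int(v)
    p=g[v-r:v+r+1,u-r:u+r+1]; th=(p.min()+np.median(p))/2; m=p<th; N,L,st,c=cv2.connectedComponentsWithStats(m.astype(np.uint8))
    i=1+np.argmin(np.hypot(*(c[1:]-r).T)); yy,xx=np.where(L==i); w=th-p[yy,xx]
    return np.array([u-r+(xx*w).sum()/w.sum(),v-r+(yy*w).sum()/w.sum()]),st[i,4]
def tri(A):
    M=np.zeros((3,3));b=np.zeros(3);ds=[]
    for K,P,uv in A:
        d=P[:3,:3]@np.array([(uv[0]-K[0,2])/K[0,0],(uv[1]-K[1,2])/K[1,1],1]);d/=np.linalg.norm(d);Q=np.eye(3)-np.outer(d,d);M+=Q;b+=Q@P[:3,3]
    x=np.linalg.solve(M,b); return x
def load(i):
    s=np.load(f's{i}.npy',allow_pickle=True).item();f=np.load(f'w{i}.npz');return s,f['im'],f['d'],*pose('wrist',s)
def yellow(im):
    H,S,V=cv2.split(cv2.cvtColor(im,cv2.COLOR_RGB2HSV));m=((H>15)&(H<32)&(S>90)&(V>60)).astype(np.uint8)
    N,L,st,c=cv2.connectedComponentsWithStats(m);return [(st[i].tolist(),np.argwhere(L==i)[:,::-1].astype(np.float32)) for i in range(1,N) if st[i,4]>60]
E
python3 - <<'E'
from m import *
D={i:load(i) for i in (5,6,7)}
pts={'shaft':{6:(556,222),7:(209,224)},'g1':{6:(496,111),7:(154,114)},'g2':{6:(616,115),7:(273,117)},'g3':{6:(655,219),7:(333,221)},'g4':{6:(585,308),7:(281,311)},'g5':{6:(479,307),7:(175,309)},'g6':{6:(431,214),7:(109,216)},'cR':{6:(676,343),5:(568,104)},'cL':{7:(82,338),5:(199,96)}}
R={}
for n,q in pts.items():
    A=[];
    for i,uv in q.items():
        s,im,d,K,P=D[i]; c,a=darkdot(im,uv[0]/1.5,uv[1]/1.5,5 if n=='shaft' else 11); A.append((K,P,c))
        z={'s':.076,'g':.056,'c':.034}[n[0]]; print(n,i,c.round(1),a,ray(K,P,c,z)[0].round(4))
    R[n]=tri(A); print('   tri',R[n].round(4))
g=np.mean([R[f'g{k}'] for k in range(1,7)],0);print('gear holes mean',g)
e=R['cL']-R['cR'];print('dist',np.linalg.norm(e),'yaw',np.degrees(np.arctan2(e[1],e[0]))-90)
for i in (6,7):
    s,im,d,K,P=D[i]
    for st,uv in yellow(im):
        if 1: 
            r=cv2.minAreaRect(uv);b=ray(K,P,cv2.boxPoints(r),.0595); print(i,st,b.mean(0).round(4),[(np.linalg.norm(q).round(4),np.degrees(np.arctan2(q[1],q[0])).round(1)) for q in (b[1]-b[0],b[2]-b[1])], np.round(cv2.boxPoints(r),1).tolist())
E
```

```text
shaft 6 [369.8 148. ] 40 [ 0.6776 -0.0122  0.076 ]
shaft 7 [139.3 149.3] 42 [ 0.6774 -0.0126  0.076 ]
   tri [ 0.6774 -0.0124  0.0755]
g1 6 [330.4  74.2] 232 [0.7397 0.0029 0.056 ]
g1 7 [96.6 79.6] 26 [0.738  0.0082 0.056 ]
   tri [0.7383 0.0049 0.063 ]
g2 6 [409.7  76. ] 233 [ 0.7218 -0.0584  0.056 ]
g2 7 [181.9  77.6] 241 [ 0.7217 -0.0587  0.056 ]
   tri [ 0.7218 -0.0586  0.0554]
g3 6 [436.3 145.6] 214 [ 0.6598 -0.0736  0.056 ]
g3 7 [222.1 146.9] 214 [ 0.6596 -0.0739  0.056 ]
   tri [ 0.6596 -0.0739  0.0554]
g4 6 [389.5 205.7] 187 [ 0.6156 -0.0274  0.056 ]
g4 7 [187.2 206.9] 185 [ 0.6155 -0.0278  0.056 ]
   tri [ 0.6153 -0.0276  0.0553]
g5 6 [319.2 204.3] 184 [0.6334 0.0339 0.056 ]
g5 7 [116.6 205.5] 191 [0.6333 0.0335 0.056 ]
   tri [0.6332 0.0338 0.0553]
g6 6 [287.  142.4] 214 [0.6955 0.0491 0.056 ]
g6 7 [ 72.4 143.5] 215 [0.6954 0.0487 0.056 ]
   tri [0.6954 0.049  0.0554]
cR 6 [450.  228.6] 123 [ 0.5655 -0.0899  0.034 ]
cR 5 [378.5  69.3] 202 [ 0.5653 -0.0899  0.034 ]
   tri [ 0.5653 -0.0901  0.0336]
cL 7 [ 54.5 225.4] 123 [0.6246 0.113  0.034 ]
cL 5 [132.3  63.4] 190 [0.6246 0
[... 1932 characters left out ...]
1.4)), (np.float64(0.0641), np.float64(171.0))] [[302.3999938964844, 259.29998779296875], [313.8999938964844, 258.70001220703125], [317.1000061035156, 315.70001220703125], [305.5, 316.3999938964844]]
7 [193, 260, 14, 57, 465] [ 0.5332 -0.0133  0.0595] [(np.float64(0.0631), np.float64(-19.6)), (np.float64(0.0118), np.float64(-106.9))] [[192.10000610351562, 315.8999938964844], [193.8000030517578, 259.70001220703125], [206.3000030517578, 260.1000061035156], [204.60000610351562, 316.29998779296875]]
7 [89, 327, 351, 22, 6262] [ 0.4611 -0.0598  0.0595] [(np.float64(0.3544), np.float64(-104.9)), (np.float64(0.0265), np.float64(174.6))] [[89.0, 327.0], [439.0, 327.0], [439.0, 348.0], [89.0, 348.0]]
```

```bash
cat > m2.py <<'E'
from m import *
def forkmeas(i,zb=None):
    s,im,d,K,P=load(i); T=np.array(s['tcp_rot'])
    M=np.array(camera_model('wrist')['mount'])
    def tp(u,v):
        z=np.median(d[int(v)-1:int(v)+2,int(u)-1:int(u)+2]); return (M@np.r_[np.array([(u-K[0,2])/K[0,0],(v-K[1,2])/K[1,1],1])*z,1])[:3]
    return s,im,d,K,P,M,tp
E
python3 - <<'E'
from m2 import *
s,im,d,K,P,M,tp=forkmeas(5)
for uv in ((210,90),(255,90),(300,90),(255,120),(206,70),(305,70),(255,180),(255,200)): print(uv,tp(*uv).round(4))
g=cv2.cvtColor(im,cv2.COLOR_RGB2GRAY)
a=cv2.cvtColor(im,cv2.COLOR_RGB2BGR)[20:120,180:330]; cv2.imwrite('pics/w5c.png',cv2.resize(a,None,fx=5,fy=5,interpolation=cv2.INTER_CUBIC))
# clip edges
for i in (6,7):
    s,im,d,K,P=load(i)
    for st,uv in yellow(im):
        if not(330<st[0]<340 or 120<st[0]<135): continue
        if st[1]>180: continue
        w=ray(K,P,uv,.0595)[:,:2]; c=np.array([.6774,-.0123]); th=np.radians(-16.23); R=np.array([[np.cos(th),np.sin(th)],[-np.sin(th),np.cos(th)]]); q=(w-c)@R.T*1000
        back=[];
        for y in np.arange(-13,14,2): 
            m=abs(q[:,1]-y)<1; 
            if m.sum(): back.append((y,q[m,0].min()))
        L=[];Rr=[]
        for x in np.arange(-58,-28,2):
            m=abs(q[:,0]-x)<1
            if m.sum(): L.append((x,q[m,1].max())); Rr.append((x,q[m,1].min()))
        b=np.array(back);L=np.array(L);Rr=np.array(Rr)
        print(i,'x',q[:,0].min().round(1),q[:,0].max().round(1),'y',q[:,1].min().round(1),q[:,1].max().round(1))
        print(' back fit',np.polyfit(b[:,0],b[:,1],1).round(3),'L',np.polyfit(*L.T,1).round(3),'R',np.polyfit(*Rr.T,1).round(3)); print(L.round(1).tolist(),Rr.round(1).tolist())
E
```

```text
(210, 90) [ 0.0831 -0.0203 -0.0192]
(255, 90) [ 0.0831  0.0012 -0.0195]
(300, 90) [ 0.0831  0.0226 -0.0191]
(255, 120) [ 0.0694  0.0012 -0.0225]
(206, 70) [ 0.092  -0.0218 -0.0194]
(305, 70) [ 0.092   0.0245 -0.0197]
(255, 180) [ 0.043   0.0012 -0.0351]
(255, 200) [ 0.0344  0.0012 -0.0385]
6 x -59.5 -16.8 y -16.9 18.6
 back fit [ 3.0000e-02 -5.9058e+01] L [3.0000e-03 1.8038e+01] R [ -0.036 -17.038]
[[-58.0, 17.5], [-56.0, 17.7], [-54.0, 17.8], [-52.0, 18.0], [-50.0, 18.2], [-48.0, 18.4], [-46.0, 17.7], [-44.0, 17.9], [-42.0, 18.1], [-40.0, 18.3], [-38.0, 17.6], [-36.0, 17.8], [-34.0, 18.0], [-32.0, 18.2], [-30.0, 17.5]] [[-58.0, -15.0], [-56.0, -14.8], [-54.0, -14.5], [-52.0, -15.2], [-50.0, -15.8], [-48.0, -15.6], [-46.0, -15.3], [-44.0, -15.8], [-42.0, -15.6], [-40.0, -15.3], [-38.0, -16.0], [-36.0, -15.7], [-34.0, -15.5], [-32.0, -16.0], [-30.0, -15.8]]
7 x -59.7 -17.5 y -17.8 17.0
 back fit [-2.3000e-02 -5.9454e+01] L [2.0000e-03 1.6501e+01] R [-1.6000e-02 -1.7673e+01]
[[-58.0, 15.8], [-56.0, 16.6], [-54.0, 15.5], [-52.0, 17.0], [-50.0, 16.9], [-48.0, 16.7], [-46.0, 16.6], [-44.0, 16.4], [-42.0, 16.2], [-40.0, 16.8], [-38.0, 16.7], [-36.0, 16.5], [-34.0, 16.4], [-32.0, 16.2], [-30.0, 16.0]] [[-58.0, -16.5], [-56.0, -16.6], [-54.0, -16.7], [-52.0, -16.8], [-50.0, -16.9], [-48.0, -17.0], [-46.0, -17.1], [-44.0, -17.2], [-42.0, -17.4], [-40.0, -17.5], [-38.0, -16.7], [-36.0, -16.8], [-34.0, -16.9], [-32.0, -17.1], [-30.0, -17.2]]
```

View pics/w5c.png

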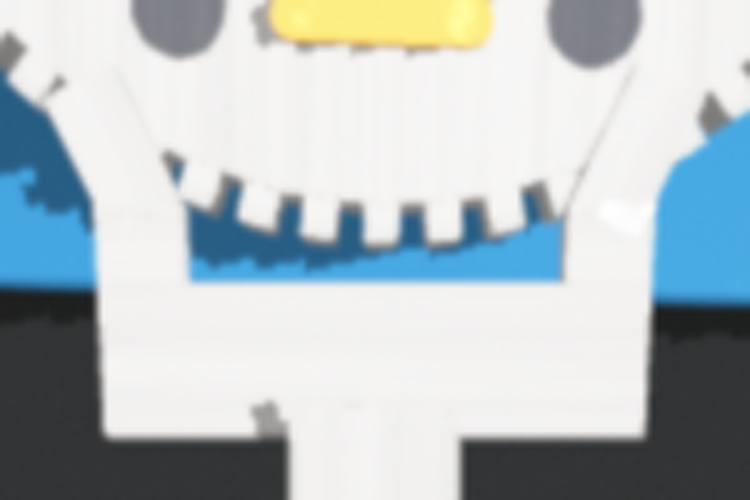

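The measurements agree:
- **Shaft axis:** (0.6774, -0.0123), with the shaft top measured at 75.5 mm and the gear face at 55.4 mm.
- **Gearbox yaw:** -16.2°.
- **Clip:** centre about 40 mm behind the axis, within 0.5 mm sideways, skew about -0.7°.
- **Fork mouth floor:** at tool x = 87.3 mm, y = -0.3 mm.

I'll move back to line up behind the clip.

Emit:
arm_command --commands '[{"translation":[-0.3,-0.2,0],"dr":[0,0,0],"jaw":1},{"translation":[-0.57,-0.4,0],"dr":[0,0,0],"jaw":1},{"translation":[-0.57,-0.4,0],"dr":[0,0,0],"jaw":1},{"translation":[-0.57,-0.4,0],"dr":[0,0,0],"jaw":1},{"translation":[-0.57,-0.4,0],"dr":[0,0,0],"jaw":1},{"translation":[-0.57,-0.4,0],"dr":[0,0,0],"jaw":1},{"translation":[-0.57,-0.4,0],"dr":[0,0,0],"jaw":1},{"translation":[-0.57,-0.4,0],"dr":[0,0,0],"jaw":1},{"translation":[-0.57,-0.4,0],"dr":[0,0,0],"jaw":1},{"translation":[-0.4,-0.28,0],"dr":[0,0,0],"jaw":1},{"translation":[-0.11,-0.1,0],"dr":[0,0,0.2],"jaw":1},{"translation":[0,0,0.3],"dr":[0,0,0],"jaw":1}]'

```text
time_s: 18.63
position: [0.5112, 0.0363, 0.1442]
tcp_rot: [[0.961, -0.277, 0.002], [-0.277, -0.961, -0.0], [0.002, -0.001, -1.0]]
force: [0.2, 0.2, -1.1]
opening: 0.251
```

Emit:
arm_command --commands '[{"translation":[0,0,0.6],"dr":[0,0,0],"jaw":1},{"translation":[0,0,0.7],"dr":[0,0,0],"jaw":1},{"translation":[0,0,0.7],"dr":[0,0,0],"jaw":1},{"translation":[0,0,0.7],"dr":[0,0,0],"jaw":1},{"translation":[0,0,0.5],"dr":[0,0,0],"jaw":1},{"translation":[0,0,0.3],"dr":[0,0,0],"jaw":1},{"translation":[0,0,0],"dr":[0,0,0],"jaw":1},{"translation":[0,0,0],"dr":[0,0,0],"jaw":1},{"translation":[0,0,0],"dr":[0,0,0],"jaw":1}]'

```text
time_s: 19.38
position: [0.5121, 0.0347, 0.0561]
tcp_rot: [[0.96, -0.279, 0.001], [-0.279, -0.96, -0.0], [0.002, -0.0, -1.0]]
force: [0.1, 0.2, -1.1]
opening: 0.251
```

```bash
cat > gb.py <<'E'
from m2 import *
S=np.array([.6774,-.0123]); th=np.radians(-16.23); R=np.array([[np.cos(th),np.sin(th)],[-np.sin(th),np.cos(th)]])
def rep():
    s=read_state(); p=np.array(s['position']); T=np.array(s['tcp_rot']); q=R@(p[:2]-S)*1000
    f=p+T@np.array([.0873,-.0003,-.0173]); qf=R@(f[:2]-S)*1000
    F=np.array(s['force']); fg=R@F[:2]
    print('t',round(s['time_s'],2),'TCPz',p[2].round(4),'gear-frame tcp',q.round(2),'floor',qf.round(2),'under z',((p+T@np.array([.0873,0,-.0148]))[2]*1000).round(2),'yaw',np.degrees(np.arctan2(T[1,0],T[0,0])).round(2),'pitch(deg)',np.degrees(T[2,0]).round(2),'F gb',fg.round(2),F[2].round(2),'M',np.round(s['moment'],3),'op',round(s['opening'],3))
    return s
E
python3 - <<'E'
from gb import *
s=rep(); np.save('s8.npy',s,allow_pickle=True); save('wrist','w8')
E
```

```text
t 19.38 TCPz 0.0561 gear-frame tcp [-171.86   -1.07] floor [-84.59  -0.73] under z 71.07 yaw -16.2 pitch(deg) 0.09 F gb [-0.01  0.25] -1.12 M [ 0.032  0.216 -0.03 ] op 0.251
```

View pics/w8.png

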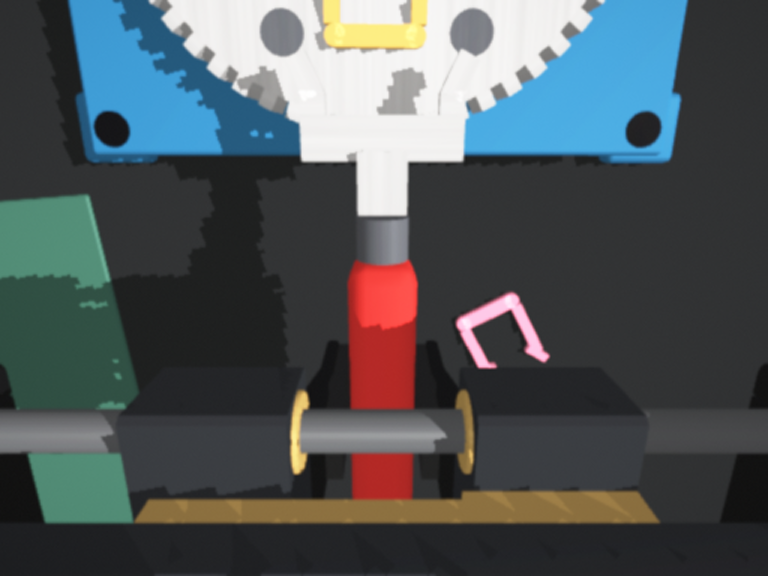

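```bash
python3 - <<'E'
from gb import *
s,im,d,K,P=load(8)
for st,uv in yellow(im):
    if st[1]<40:
        w=ray(K,P,uv,.0585)[:,:2]; q=(w-S)@R.T*1000; print(st,'x',np.percentile(q[:,0],[0,2]).round(1),'y',q[:,1].min().round(1),q[:,1].max().round(1),'uv',uv.min(0),uv.max(0))
# shaft via corner holes and gear holes
for n,uv,z in (('cL',(112,129),.0335),('cR',(643,129),.0335),('g5',(281,32),.0554),('g4',(472,32),.0554)):
    c,a=darkdot(im,uv[0]/1.5,uv[1]/1.5,13); w=ray(K,P,c,z)[0]; print(n,c.round(1),a,w.round(4),((R@(w[:2]-S))*1000).round(2))
for n,p in (('cL',(.6246,.1134)),('cR',(.5653,-.0901)),('g5',(.6332,.0338)),('g4',(.6153,-.0276))): print(n,((R@(np.array(p)-S))*1000).round(2))
E
```

```text
[216, 0, 69, 33, 1351] x [-60.9 -60.4] y -16.3 17.3 uv [216.   0.] [284.  32.]
cL [73.9 85.5] 336 [0.6246 0.1136 0.0335] [-85.9  106.14]
cR [428.   86.4] 339 [ 0.565  -0.0898  0.0335] [ -86.29 -105.88]
g5 [187.3  16.9] 104 [0.635  0.0333 0.0554] [-53.43  31.93]
g4 [314.2  18.3] 108 [ 0.6166 -0.028   0.0554] [-54.04 -32.05]
cL [-85.83 105.93]
cR [ -85.89 -106.03]
g5 [-55.32  31.91]
g4 [-55.35 -32.05]
```

```bash
python3 - <<'E'
from gb import *
s,im,d,K,P=load(8)
c=P[:3,3]; print('cam gb',(R@(c[:2]-S))*1000,c, 'tcp',s['position'],(R@(np.array(s['position'])[:2]-S))*1000)
for u,v in ((216,25),(250,25),(284,25),(254.4,25),(254.4,191)):
    w=ray(K,P,[u,v],.0585)[0]; print(u,v,w,(R@(w[:2]-S))*1000)
print(s['tcp_rot'])
E
```

```text
cam gb [-90.05688313  -1.91549141] [0.59039674 0.01103119 0.23617842] tcp [0.51208896 0.03470372 0.05613922] [-171.86022895   -1.07291527]
216 25 [0.62682824 0.02040555 0.0585    ] [-57.69734767  17.26765017]
250 25 [0.62209914 0.00412574 0.0585    ] [-57.6878729    0.31488493]
284 25 [ 0.61737008 -0.01215393  0.0585    ] [-57.6783982  -16.63774588]
254.4 25 [0.62148714 0.00201895 0.0585    ] [-57.68664676  -1.87899251]
254.4 191 [0.53839374 0.02615773 0.0585    ] [-144.21521258   -1.92630767]
[[ 9.60286139e-01 -2.79013061e-01  1.49741624e-03]
 [-2.79013016e-01 -9.60287289e-01 -2.43060985e-04]
 [ 1.50576697e-03 -1.84390527e-04 -9.99998849e-01]]
```

```bash
python3 - <<'E'
from gb import *
for i in (5,8):
    s,im,d,K,P=load(i); T=np.array(s['tcp_rot']); print(i,K[0],(T.T@(P[:3,3]-s['position'])), (T.T@P[:3,:3]).round(5).tolist())
print(camera_model('wrist')['mount'].round(5).tolist())
E
```

```text
5 [321.78145144   0.         254.42161769] [ 0.08207392  0.00085034 -0.17991598] [[7e-05, -0.95584, -0.2939], [1.0, 2e-05, 0.00016], [-0.00014, -0.2939, 0.95584]]
8 [321.78145144   0.         254.42161769] [ 0.08207392  0.00085034 -0.17991598] [[7e-05, -0.95584, -0.2939], [1.0, 2e-05, 0.00016], [-0.00014, -0.2939, 0.95584]]
[[7e-05, -0.95584, -0.2939, 0.08207], [1.0, 2e-05, 0.00016, 0.00085], [-0.00014, -0.2939, 0.95584, -0.17992], [0.0, 0.0, 0.0, 1.0]]
```

```bash
for k in 1 2; do python3 -c "
from h import *
print(camera_model('wrist')['mount'][:3,3], camera_model('wrist')['mount'][:3,3])"; done; python3 - <<'E'
from gb import *
M=np.array(camera_model('wrist')['mount']);K=np.array(camera_model('wrist')['intrinsics'])
for n,(u,v) in dict(floorL=(217.6,76.4),floorR=(293,76.4),floorC=(255.3,76.4),backL=(200.6,107),backR=(309,107.4),tipL=(202,33),tipR=(307.4,33)).items():
    r=M[:3,:3]@np.array([(u-K[0,2])/K[0,0],(v-K[1,2])/K[1,1],1]); t=(-.0195-M[2,3])/r[2]; print(n,(M[:3,3]+t*r).round(4))
E
```

```text
[ 0.08207392  0.00085034 -0.17991598] [ 0.08207392  0.00085034 -0.17991598]
[ 0.08207392  0.00085034 -0.17991598] [ 0.08207392  0.00085034 -0.17991598]
floorL [ 0.0892 -0.0164 -0.0195]
floorR [ 0.0892  0.019  -0.0195]
floorC [ 0.0892  0.0013 -0.0195]
backL [ 0.0753 -0.0251 -0.0195]
backR [ 0.0751  0.0272 -0.0195]
tipL [ 0.1078 -0.0229 -0.0195]
tipR [ 0.1078  0.0249 -0.0195]
```

```bash
sed -i 's/\[.0873,-.0003,-.0173\]/[.0892,.0013,-.0173]/' gb.py; python3 -c "
from gb import *
rep()"
```

```text
t 19.43 TCPz 0.0564 gear-frame tcp [-171.76   -1.02] floor [-82.6   -2.28] under z 71.37 yaw -16.2 pitch(deg) 0.12 F gb [-0.19 -0.38] -1.72 M [-0.003  0.2   -0.014] op 0.248
```

Emit:
arm_command --commands '[{"translation":[0,-0.1,0.2],"dr":[0,0,0],"jaw":1},{"translation":[0,0,0.2],"dr":[0,0,0],"jaw":1},{"translation":[0,0,0.14],"dr":[0,0,0],"jaw":1},{"translation":[0,0,0],"dr":[0,0,0],"jaw":1},{"translation":[0,0,0],"dr":[0,0,0],"jaw":1},{"translation":[0,0,0],"dr":[0,0,0],"jaw":1}]'

```text
time_s: 19.93
position: [0.512, 0.0373, 0.0421]
tcp_rot: [[0.96, -0.279, -0.0], [-0.279, -0.96, 0.0], [-0.0, 0.0, -1.0]]
force: [0.3, 0.1, -1.8]
opening: 0.25
```

```bash
python3 - <<'E'
from gb import *
s=rep(); np.save('s9.npy',s,allow_pickle=True); save('wrist','w9'); save('scene','sc9')
a=cv2.imread('pics/w9.png')[0:200,250:520]; cv2.imwrite('pics/w9c.png',cv2.resize(a,None,fx=2.9,fy=2.9))
E
```

```text
t 19.93 TCPz 0.0421 gear-frame tcp [-172.64    1.36] floor [-83.44   0.1 ] under z 56.89 yaw -16.21 pitch(deg) -0.0 F gb [0.24 0.15] -1.85 M [ 0.026  0.167 -0.003] op 0.25
```

View pics/w9c.png

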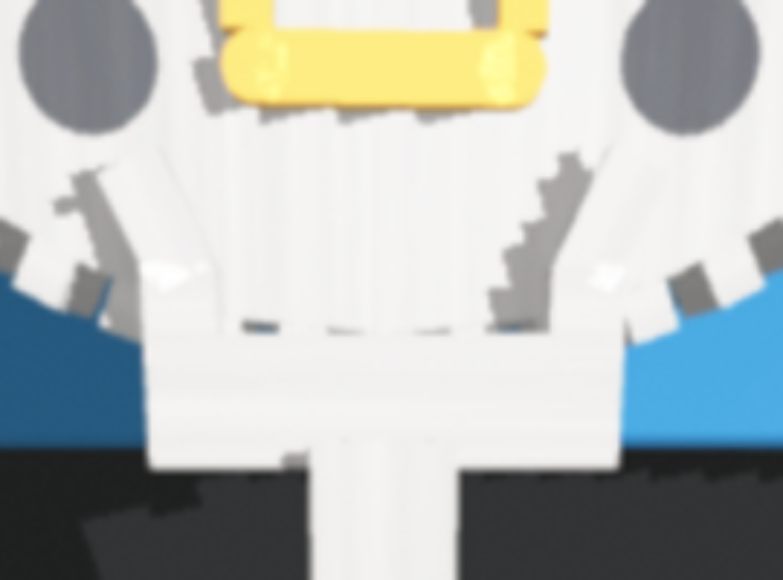

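Emit:
arm_command --commands '[{"translation":[0.15,0.01,0],"dr":[0,0,0],"jaw":1},{"translation":[0.2,0,0],"dr":[0,0,0],"jaw":1},{"translation":[0.2,0,0],"dr":[0,0,0],"jaw":1},{"translation":[0.15,0,0],"dr":[0,0,0],"jaw":1},{"translation":[0.1,0,0],"dr":[0,0,0],"jaw":1},{"translation":[0,0,0],"dr":[0,0,0],"jaw":1},{"translation":[0,0,0],"dr":[0,0,0],"jaw":1}]'

```text
time_s: 20.62
position: [0.5312, 0.0314, 0.0421]
tcp_rot: [[0.96, -0.279, -0.0], [-0.279, -0.96, 0.0], [-0.0, 0.0, -1.0]]
force: [-0.0, 0.6, -1.0]
opening: 0.252
```

```bash
python3 - <<'E'
from gb import *
s=rep(); np.save('s10.npy',s,allow_pickle=True); save('wrist','w10')
a=cv2.imread('pics/w10.png')[0:200,250:520]; cv2.imwrite('pics/w10c.png',cv2.resize(a,None,fx=2.9,fy=2.9))
E
```

```text
t 20.62 TCPz 0.0421 gear-frame tcp [-152.59    1.07] floor [-63.38  -0.2 ] under z 56.87 yaw -16.21 pitch(deg) -0.01 F gb [-0.16  0.53] -0.95 M [-0.029  0.207  0.012] op 0.252
```

View pics/w10c.png

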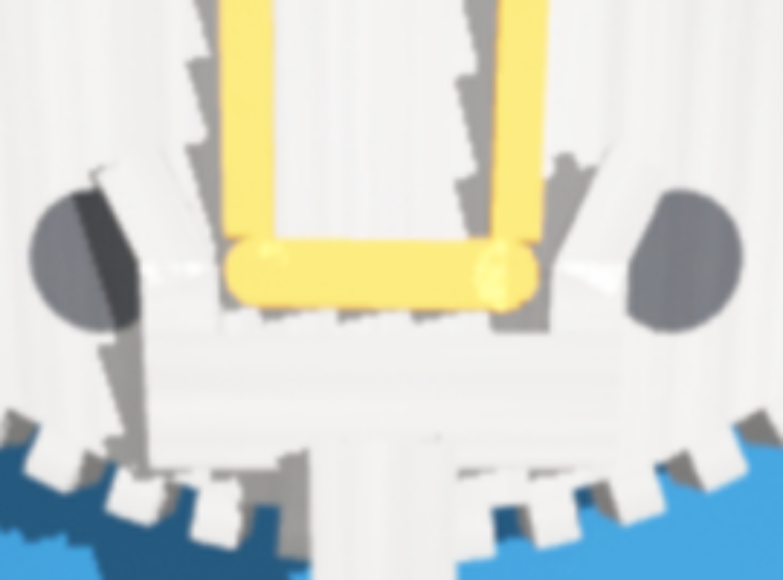

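The clip sits centred between the tines, about 2 mm ahead of the mouth floor, so I'll start pushing.

Emit:
arm_command --commands '[{"translation":[0.08,0,0],"dr":[0,0,0],"jaw":1},{"translation":[0.06,0,0],"dr":[0,0,0],"jaw":1},{"translation":[0.06,0,0],"dr":[0,0,0],"jaw":1},{"translation":[0.06,0,0],"dr":[0,0,0],"jaw":1},{"translation":[0.06,0,0],"dr":[0,0,0],"jaw":1},{"translation":[0.06,0,0],"dr":[0,0,0],"jaw":1},{"translation":[0.06,0,0],"dr":[0,0,0],"jaw":1},{"translation":[0.06,0,0],"dr":[0,0,0],"jaw":1},{"translation":[0.04,0,0],"dr":[0,0,0],"jaw":1},{"translation":[0,0,0],"dr":[0,0,0],"jaw":1}]'

```text
time_s: 21.5
position: [0.5445, 0.0276, 0.0422]
tcp_rot: [[0.96, -0.279, 0.001], [-0.279, -0.96, -0.0], [0.001, -0.0, -1.0]]
force: [-0.1, 0.5, -1.3]
opening: 0.252
```

```bash
python3 - <<'E'
from gb import *
s=rep(); np.save('s11.npy',s,allow_pickle=True); save('wrist','w11')
a=cv2.imread('pics/w11.png')[0:200,250:520]; cv2.imwrite('pics/w11c.png',cv2.resize(a,None,fx=2.9,fy=2.9))
E
```

```text
t 21.5 TCPz 0.0422 gear-frame tcp [-138.74    1.14] floor [-49.54  -0.13] under z 57.03 yaw -16.21 pitch(deg) 0.03 F gb [-0.2   0.48] -1.35 M [0.011 0.211 0.017] op 0.252
```

View pics/w11c.png

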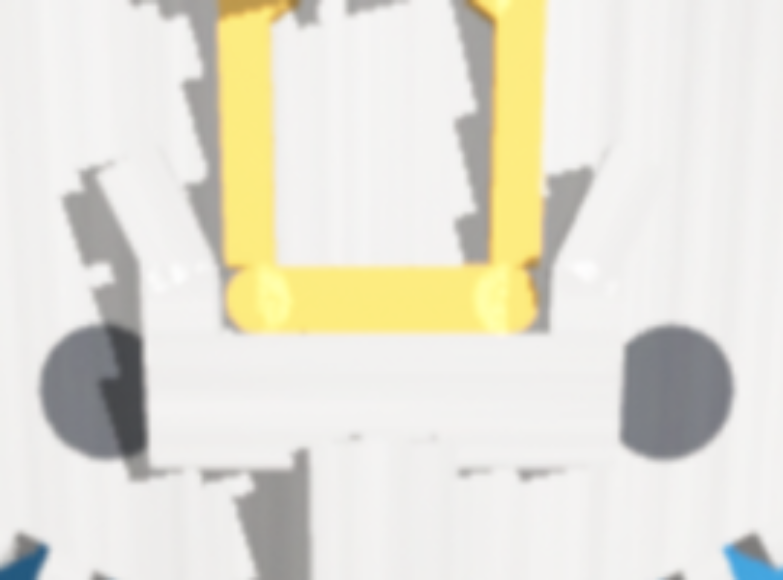

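Clip seated squarely against the mouth floor. Next I'll push slowly over the neck.

Emit:
arm_command --commands '[{"translation":[0.04,0,0],"dr":[0,0,0],"jaw":1},{"translation":[0.04,0,0],"dr":[0,0,0],"jaw":1},{"translation":[0.04,0,0],"dr":[0,0,0],"jaw":1},{"translation":[0.04,0,0],"dr":[0,0,0],"jaw":1}]'

```text
time_s: 21.88
position: [0.5474, 0.0267, 0.0421]
tcp_rot: [[0.96, -0.279, -0.001], [-0.279, -0.96, 0.0], [-0.001, 0.0, -1.0]]
force: [-2.7, 0.3, -0.3]
opening: 0.252
```

Emit:
arm_command --commands '[{"translation":[0.04,0,0],"dr":[0,0,0],"jaw":1},{"translation":[0.04,0,0],"dr":[0,0,0],"jaw":1},{"translation":[0.04,0,0],"dr":[0,0,0],"jaw":1},{"translation":[0.04,0,0],"dr":[0,0,0],"jaw":1}]'

```text
time_s: 22.22
position: [0.5484, 0.0263, 0.0417]
tcp_rot: [[0.96, -0.279, -0.007], [-0.279, -0.96, 0.001], [-0.007, 0.001, -1.0]]
force: [-7.2, 1.6, 1.2]
opening: 0.252
```

```bash
python3 -c "
from gb import *
rep()"
```

```text
t 22.22 TCPz 0.0417 gear-frame tcp [-134.65    0.97] floor [-45.33  -0.27] under z 55.91 yaw -16.2 pitch(deg) -0.41 F gb [-7.4  -0.45] 1.2 M [ 0.254  1.155 -0.016] op 0.252
```

Emit:
arm_command --commands '[{"translation":[0.04,0,0],"dr":[0,0,0],"jaw":1},{"translation":[0,0,0],"dr":[0,0,0],"jaw":1},{"translation":[0,0,0],"dr":[0,0,0],"jaw":1}]'

```text
time_s: 22.47
position: [0.5486, 0.0262, 0.0417]
tcp_rot: [[0.96, -0.279, -0.008], [-0.279, -0.96, 0.002], [-0.008, 0.001, -1.0]]
force: [-6.7, 1.4, 2.1]
opening: 0.249
```

```bash
python3 -c "
from gb import *
rep()"
```

```text
t 22.47 TCPz 0.0417 gear-frame tcp [-134.41    0.94] floor [-45.07  -0.29] under z 55.74 yaw -16.2 pitch(deg) -0.48 F gb [-6.85 -0.55] 2.14 M [ 0.211  1.148 -0.062] op 0.249
```

Emit:
arm_command --commands '[{"translation":[0.04,0,0],"dr":[0,0,0],"jaw":1},{"translation":[0.04,0,0],"dr":[0,0,0],"jaw":1}]'

```text
time_s: 22.63
position: [0.5541, 0.0248, 0.042]
tcp_rot: [[0.96, -0.279, -0.001], [-0.279, -0.96, 0.0], [-0.001, 0.0, -1.0]]
force: [-1.7, 0.2, -2.1]
opening: 0.254
```

Emit:
arm_command --commands '[{"translation":[0.04,0,0],"dr":[0,0,0],"jaw":1},{"translation":[0.04,0,0],"dr":[0,0,0],"jaw":1}]'

```text
time_s: 22.8
position: [0.5571, 0.0239, 0.0421]
tcp_rot: [[0.96, -0.279, 0.001], [-0.279, -0.96, -0.0], [0.001, -0.0, -1.0]]
force: [-1.3, -0.2, -1.6]
opening: 0.248
```

```bash
python3 -c "
from gb import *
rep()"
```

```text
t 22.8 TCPz 0.0421 gear-frame tcp [-125.66    1.16] floor [-36.47  -0.11] under z 56.94 yaw -16.21 pitch(deg) 0.03 F gb [-1.16 -0.54] -1.62 M [0.07  0.545 0.037] op 0.248
```

Emit:
arm_command --commands '[{"translation":[0.04,0,0],"dr":[0,0,0],"jaw":1},{"translation":[0.04,0,0],"dr":[0,0,0],"jaw":1},{"translation":[0.04,0,0],"dr":[0,0,0],"jaw":1},{"translation":[0.04,0,0],"dr":[0,0,0],"jaw":1},{"translation":[0.04,0,0],"dr":[0,0,0],"jaw":1},{"translation":[0.04,0,0],"dr":[0,0,0],"jaw":1},{"translation":[0.04,0,0],"dr":[0,0,0],"jaw":1},{"translation":[0,0,0],"dr":[0,0,0],"jaw":1}]'

```text
time_s: 23.47
position: [0.5638, 0.022, 0.0422]
tcp_rot: [[0.96, -0.279, 0.001], [-0.279, -0.96, -0.0], [0.001, -0.0, -1.0]]
force: [-1.1, 0.2, -2.0]
opening: 0.249
```

```bash
python3 - <<'E'
from gb import *
s=rep(); np.save('s12.npy',s,allow_pickle=True); save('wrist','w12')
a=cv2.imread('pics/w12.png')[0:200,250:520]; cv2.imwrite('pics/w12c.png',cv2.resize(a,None,fx=2.9,fy=2.9))
E
```

```text
t 23.47 TCPz 0.0422 gear-frame tcp [-118.66    1.16] floor [-29.47  -0.11] under z 57.08 yaw -16.21 pitch(deg) 0.04 F gb [-1.11 -0.1 ] -2.03 M [ 0.04   0.408 -0.035] op 0.249
```

View pics/w12c.png

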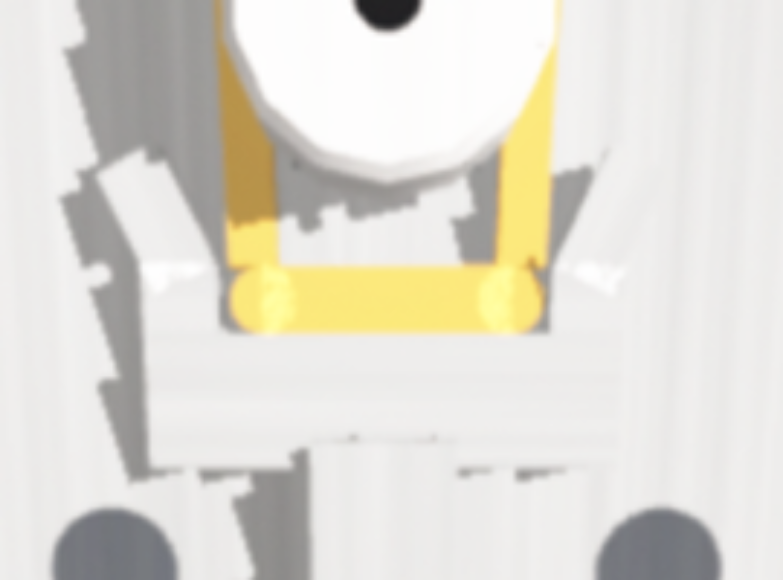

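Emit:
arm_command --commands '[{"translation":[0.04,0,0],"dr":[0,0,0],"jaw":1},{"translation":[0.04,0,0],"dr":[0,0,0],"jaw":1},{"translation":[0.03,0,0],"dr":[0,0,0],"jaw":1},{"translation":[0.03,0,0],"dr":[0,0,0],"jaw":1},{"translation":[0,0,0],"dr":[0,0,0],"jaw":1}]'

```text
time_s: 23.93
position: [0.5669, 0.0211, 0.0422]
tcp_rot: [[0.96, -0.279, 0.0], [-0.279, -0.96, -0.0], [0.0, -0.0, -1.0]]
force: [-0.9, -0.1, -1.0]
opening: 0.25
```

Emit:
arm_command --commands '[{"translation":[0.03,0,0],"dr":[0,0,0],"jaw":1},{"translation":[0.03,0,0],"dr":[0,0,0],"jaw":1},{"translation":[0.03,0,0],"dr":[0,0,0],"jaw":1}]'

```text
time_s: 24.18
position: [0.5673, 0.0209, 0.0418]
tcp_rot: [[0.96, -0.279, -0.003], [-0.279, -0.96, 0.001], [-0.003, 0.0, -1.0]]
force: [-5.5, 1.2, -1.1]
opening: 0.25
```

```bash
python3 -c "
from gb import *
rep()"
```

```text
t 24.18 TCPz 0.0418 gear-frame tcp [-114.98    1.07] floor [-25.72  -0.18] under z 56.31 yaw -16.2 pitch(deg) -0.2 F gb [-5.58 -0.42] -1.11 M [0.273 1.034 0.107] op 0.25
```

Emit:
arm_command --commands '[{"translation":[0.02,0,0],"dr":[0,0,0],"jaw":1},{"translation":[0.02,0,0],"dr":[0,0,0],"jaw":1},{"translation":[0.02,0,0],"dr":[0,0,0],"jaw":1},{"translation":[0.02,0,0],"dr":[0,0,0],"jaw":1},{"translation":[0,0,0],"dr":[0,0,0],"jaw":1}]'

```text
time_s: 24.6
position: [0.5684, 0.0205, 0.0417]
tcp_rot: [[0.96, -0.279, -0.005], [-0.279, -0.96, 0.001], [-0.005, 0.0, -1.0]]
force: [-6.0, 1.4, 0.4]
opening: 0.251
```

Emit:
arm_command --commands '[{"translation":[0.02,0,0],"dr":[0,0,0],"jaw":1},{"translation":[0.02,0,0],"dr":[0,0,0],"jaw":1},{"translation":[0,0,0],"dr":[0,0,0],"jaw":1}]'

```text
time_s: 24.85
position: [0.5688, 0.0204, 0.0417]
tcp_rot: [[0.96, -0.279, -0.006], [-0.279, -0.96, 0.001], [-0.006, 0.001, -1.0]]
force: [-6.4, 1.4, 0.9]
opening: 0.249
```

```bash
python3 -c "
from gb import *
rep()"
```

```text
t 24.85 TCPz 0.0417 gear-frame tcp [-113.39    1.05] floor [-24.09  -0.19] under z 55.97 yaw -16.2 pitch(deg) -0.34 F gb [-6.56 -0.42] 0.85 M [0.32  1.174 0.057] op 0.249
```

Emit:
arm_command --commands '[{"translation":[0.02,0,0],"dr":[0,0,0],"jaw":1},{"translation":[0.02,0,0],"dr":[0,0,0],"jaw":1},{"translation":[0.02,0,0],"dr":[0,0,0],"jaw":1},{"translation":[0,0,0],"dr":[0,0,0],"jaw":1}]'

```text
time_s: 25.18
position: [0.5694, 0.0202, 0.0417]
tcp_rot: [[0.96, -0.279, -0.008], [-0.279, -0.96, 0.002], [-0.008, 0.001, -1.0]]
force: [-8.2, 1.9, 1.5]
opening: 0.249
```

Emit:
arm_command --commands '[{"translation":[0.02,0,0],"dr":[0,0,0],"jaw":1},{"translation":[0.02,0,0],"dr":[0,0,0],"jaw":1},{"translation":[0.02,0,0],"dr":[0,0,0],"jaw":1},{"translation":[0,0,0],"dr":[0,0,0],"jaw":1}]'

```text
time_s: 25.52
position: [0.5698, 0.0201, 0.0416]
tcp_rot: [[0.96, -0.279, -0.01], [-0.279, -0.96, 0.002], [-0.01, 0.001, -1.0]]
force: [-8.9, 2.4, 3.3]
opening: 0.25
```

```bash
python3 -c "
from gb import *
rep()"
```

```text
t 25.52 TCPz 0.0416 gear-frame tcp [-112.37    1.02] floor [-23.01  -0.21] under z 55.53 yaw -16.2 pitch(deg) -0.56 F gb [-9.24 -0.15] 3.35 M [0.396 1.508 0.022] op 0.25
```

Emit:
arm_command --commands '[{"translation":[0.02,0,0],"dr":[0,0,0],"jaw":1},{"translation":[0.02,0,0],"dr":[0,0,0],"jaw":1},{"translation":[0,0,0],"dr":[0,0,0],"jaw":1}]'

```text
time_s: 25.77
position: [0.5701, 0.02, 0.0416]
tcp_rot: [[0.96, -0.279, -0.011], [-0.279, -0.96, 0.002], [-0.011, 0.001, -1.0]]
force: [-9.9, 3.0, 3.7]
opening: 0.249
```

Emit:
arm_command --commands '[{"translation":[0.02,0,0],"dr":[0,0,0],"jaw":1},{"translation":[0.02,0,0],"dr":[0,0,0],"jaw":1},{"translation":[0,0,0],"dr":[0,0,0],"jaw":1}]'

```text
time_s: 26.02
position: [0.5704, 0.0199, 0.0414]
tcp_rot: [[0.96, -0.279, -0.012], [-0.279, -0.96, 0.002], [-0.012, 0.001, -1.0]]
force: [-10.5, 3.8, 3.4]
opening: 0.246
```

```bash
python3 -c "
from gb import *
rep()"
```

```text
t 26.02 TCPz 0.0414 gear-frame tcp [-111.71    0.98] floor [-22.3   -0.24] under z 55.13 yaw -16.19 pitch(deg) -0.71 F gb [-11.12   0.71] 3.42 M [0.488 1.78  0.017] op 0.246
```

Emit:
arm_command --commands '[{"translation":[0.02,0,0],"dr":[0,0,0],"jaw":1},{"translation":[0.02,0,0],"dr":[0,0,0],"jaw":1},{"translation":[0,0,0],"dr":[0,0,0],"jaw":1}]'

```text
time_s: 26.27
position: [0.5736, 0.019, 0.0416]
tcp_rot: [[0.96, -0.279, -0.008], [-0.279, -0.96, 0.002], [-0.008, 0.001, -1.0]]
force: [-7.6, 3.1, -0.6]
opening: 0.252
```

```bash
python3 -c "
from gb import *
rep()"
```

```text
t 26.27 TCPz 0.0416 gear-frame tcp [-108.39    1.08] floor [-19.06  -0.15] under z 55.7 yaw -16.19 pitch(deg) -0.45 F gb [-8.16  0.82] -0.57 M [0.37  1.384 0.013] op 0.252
```

It snapped: the floor jumped from -22.3 to -19.06 mm (home is -19) and the push dropped from 11 to 8 N. I'll hold briefly and look.

Emit:
arm_command --commands '[{"translation":[0,0,0],"dr":[0,0,0],"jaw":1},{"translation":[0,0,0],"dr":[0,0,0],"jaw":1},{"translation":[0,0,0],"dr":[0,0,0],"jaw":1}]'

```text
time_s: 26.52
position: [0.5736, 0.019, 0.0415]
tcp_rot: [[0.96, -0.279, -0.008], [-0.279, -0.96, 0.002], [-0.008, 0.001, -1.0]]
force: [-8.2, 2.4, 0.4]
opening: 0.252
```

```bash
python3 - <<'E'
from gb import *
s=rep(); np.save('s13.npy',s,allow_pickle=True); save('wrist','w13')
a=cv2.imread('pics/w13.png')[0:200,250:520]; cv2.imwrite('pics/w13c.png',cv2.resize(a,None,fx=2.9,fy=2.9))
E
```

```text
t 26.52 TCPz 0.0415 gear-frame tcp [-108.43    1.07] floor [-19.1   -0.17] under z 55.59 yaw -16.19 pitch(deg) -0.46 F gb [-8.56 -0.03] 0.37 M [ 0.398  1.369 -0.005] op 0.252
```

View pics/w13c.png

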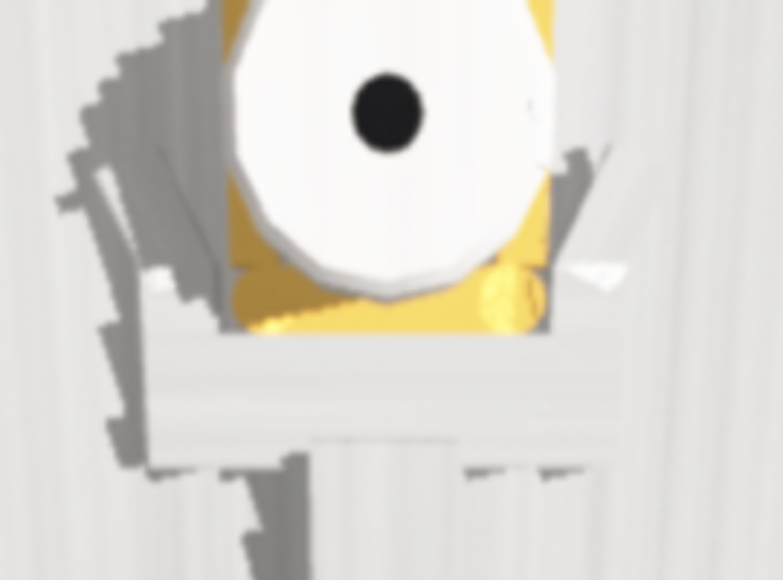

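Emit:
arm_command --commands '[{"translation":[-0.1,0,0],"dr":[0,0,0],"jaw":1},{"translation":[-0.1,0,0],"dr":[0,0,0],"jaw":1},{"translation":[-0.2,0,0],"dr":[0,0,0],"jaw":1},{"translation":[-0.3,0,0],"dr":[0,0,0],"jaw":1},{"translation":[-0.4,0,0],"dr":[0,0,0],"jaw":1},{"translation":[-0.5,0,0],"dr":[0,0,0],"jaw":1},{"translation":[-0.5,0,-0.2],"dr":[0,0,0],"jaw":1},{"translation":[-0.3,0,-0.5],"dr":[0,0,0],"jaw":1},{"translation":[0,0,-0.8],"dr":[0,0,0],"jaw":1},{"translation":[0,0,-0.8],"dr":[0,0,0],"jaw":1},{"translation":[0,0,-0.8],"dr":[0,0,0],"jaw":1},{"translation":[0,0,-0.6],"dr":[0,0,0],"jaw":1}]'

```text
time_s: 27.57
position: [0.52, 0.0348, 0.1364]
tcp_rot: [[0.96, -0.279, 0.002], [-0.279, -0.96, -0.0], [0.003, -0.0, -1.0]]
force: [0.3, -0.6, -1.4]
opening: 0.249
```

```bash
python3 - <<'E'
from gb import *
s=rep(); np.save('s14.npy',s,allow_pickle=True); save('scene','sc14')
a=cv2.imread('pics/sc14.png')[330:520,240:460]; cv2.imwrite('pics/sc14c.png',cv2.resize(a,None,fx=3.0,fy=3.0))
E
```

```text
t 27.57 TCPz 0.1364 gear-frame tcp [-164.34    1.24] floor [-7.518e+01 -1.000e-02] under z 151.37 yaw -16.2 pitch(deg) 0.14 F gb [ 0.45 -0.52] -1.38 M [-0.036  0.137 -0.019] op 0.249
```

View pics/sc14c.png

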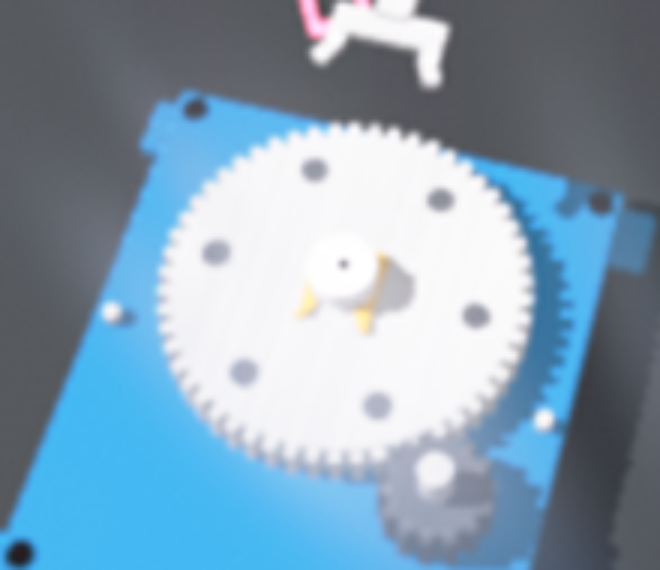

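The clip sits in the neck with its hooks showing past the shaft. I'll confirm this from the side with the wrist camera on the way back.

Emit:
arm_command --commands '[{"translation":[0.2,-0.2,-0.1],"dr":[0,0,0],"jaw":1},{"translation":[0.5,-0.4,-0.1],"dr":[0,0,0],"jaw":1},{"translation":[0.5,-0.4,-0.1],"dr":[0,0,0],"jaw":1},{"translation":[0.5,-0.4,-0.1],"dr":[0,0,0],"jaw":1},{"translation":[0.5,-0.4,-0.1],"dr":[0,0,0],"jaw":1},{"translation":[0.5,-0.4,0],"dr":[0,0,0],"jaw":1},{"translation":[0.5,-0.4,0],"dr":[0,0,0],"jaw":1},{"translation":[0.5,-0.4,0],"dr":[0,0,0],"jaw":1},{"translation":[0.5,-0.3,0],"dr":[0,0,0],"jaw":1},{"translation":[0.4,-0.2,0],"dr":[0,0,0],"jaw":1},{"translation":[0.2,-0.1,0],"dr":[0,0,0],"jaw":1},{"translation":[0,0,0],"dr":[0,0,0],"jaw":1}]'

```text
time_s: 28.62
position: [0.6608, 0.088, 0.1456]
tcp_rot: [[0.96, -0.279, -0.001], [-0.279, -0.96, 0.0], [-0.001, 0.0, -1.0]]
force: [-0.1, 0.4, -1.7]
opening: 0.252
```

Emit:
arm_command --commands '[{"translation":[0,0,0],"dr":[0,0,0],"jaw":1},{"translation":[0,0,0],"dr":[0,0,0],"jaw":1},{"translation":[0,0,0],"dr":[0,0,0],"jaw":1}]'

```text
time_s: 28.87
position: [0.6592, 0.0876, 0.1468]
tcp_rot: [[0.96, -0.279, -0.001], [-0.279, -0.96, 0.0], [-0.001, 0.0, -1.0]]
force: [-0.3, 0.4, -1.8]
opening: 0.248
```

```bash
python3 - <<'E'
from gb import *
s=rep(); np.save('s15.npy',s,allow_pickle=True); im,d=save('wrist','w15'); K,P=pose('wrist',s)
a=cv2.imread('pics/w15.png')[120:400,400:720]; cv2.imwrite('pics/w15c.png',cv2.resize(a,None,fx=2.1,fy=2.1))
for st,uv in yellow(im):
    if st[0]<300 or st[1]>220: continue
    q=(ray(K,P,uv,.0595)[:,:2]-S)@R.T*1000; print(st,q.min(0).round(1),q.max(0).round(1))
E
```

```text
t 28.87 TCPz 0.1468 gear-frame tcp [-45.36  90.79] floor [43.86 89.52] under z 161.49 yaw -16.22 pitch(deg) -0.08 F gb [-0.35  0.26] -1.84 M [ 0.018  0.208 -0.021] op 0.248
[341, 110, 19, 51, 348] [-17.9   1.7] [23.  18.4]
[375, 110, 12, 15, 93] [ 11.9 -16.5] [23.  -8.2]
```

View pics/w15c.png

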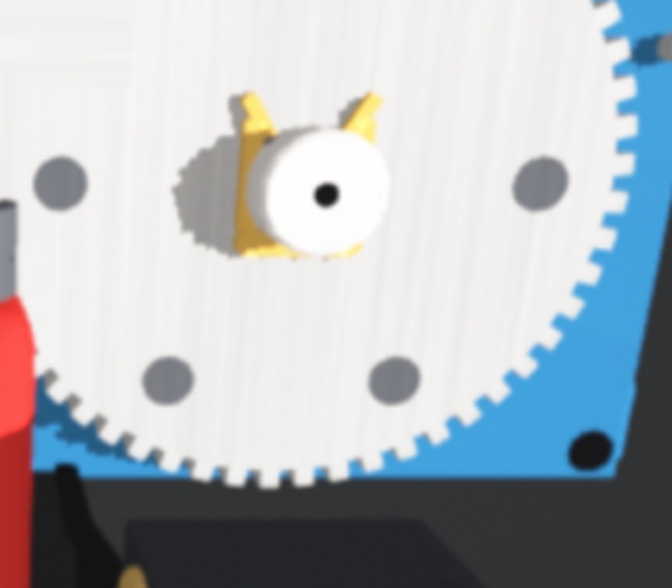

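Both hook tips stand 23 mm ahead of the axis and the back lies at about -18 to -19 mm, so the clip is home and free. I'll carry the fork back to its place on the mat.

Emit:
arm_command --commands '[{"translation":[-0.4,-0.2,0],"dr":[0,0,0],"jaw":1},{"translation":[-0.8,-0.4,0],"dr":[0,0,0],"jaw":1},{"translation":[-0.9,-0.45,0],"dr":[0,0,0],"jaw":1},{"translation":[-0.9,-0.45,0],"dr":[0,0,0],"jaw":1},{"translation":[-0.9,-0.45,0],"dr":[0,0,0],"jaw":1},{"translation":[-0.9,-0.45,0],"dr":[0,0,0],"jaw":1},{"translation":[-0.9,-0.45,0],"dr":[0,0,0],"jaw":1},{"translation":[-0.9,-0.45,0],"dr":[0,0,0],"jaw":1},{"translation":[-0.9,-0.4,0],"dr":[0,0,0],"jaw":1},{"translation":[-0.9,-0.4,0],"dr":[0,0,0],"jaw":1},{"translation":[-0.5,-0.2,0],"dr":[0,0,0],"jaw":1},{"translation":[-0.29,-0.11,0],"dr":[0,0,0],"jaw":1}]'

```text
time_s: 29.92
position: [0.468, 0.2587, 0.1474]
tcp_rot: [[0.961, -0.277, -0.001], [-0.277, -0.961, -0.0], [-0.001, 0.0, -1.0]]
force: [-0.2, -0.7, -2.2]
opening: 0.25
```

Emit:
arm_command --commands '[{"translation":[0,0,0.4],"dr":[0,0,0],"jaw":1},{"translation":[0,0,0.8],"dr":[0,0,0],"jaw":1},{"translation":[0,0,0.8],"dr":[0,0,0],"jaw":1},{"translation":[0,0,0.8],"dr":[0,0,0],"jaw":1},{"translation":[0,0,0.8],"dr":[0,0,0],"jaw":1},{"translation":[0,0,0.6],"dr":[0,0,0],"jaw":1},{"translation":[0,0,0.4],"dr":[0,0,0],"jaw":1},{"translation":[0,0,0.4],"dr":[0,0,0],"jaw":1},{"translation":[0,0,0],"dr":[0,0,0],"jaw":1},{"translation":[0,0,0],"dr":[0,0,0],"jaw":1},{"translation":[0,0,0],"dr":[0,0,0],"jaw":1}]'

```text
time_s: 30.83
position: [0.4712, 0.2577, 0.0227]
tcp_rot: [[0.96, -0.279, 0.001], [-0.279, -0.96, 0.0], [0.001, -0.001, -1.0]]
force: [0.5, 0.6, -1.5]
opening: 0.249
```

```bash
python3 - <<'E'
from gb import *
s=read_state(); print(s['time_s'],np.round(s['position'],4),np.round(s['force'],2),np.round(s['tcp_rot'],4).tolist(),s['opening']); np.save('s16.npy',s,allow_pickle=True); save('wrist','w16')
E
```

```text
30.8333 [0.4712 0.2577 0.0227] [ 0.47  0.61 -1.5 ] [[0.9602, -0.2793, 0.0015], [-0.2793, -0.9602, 0.0004], [0.0013, -0.0008, -1.0]] 0.24901647175127803
```

View pics/w16.png

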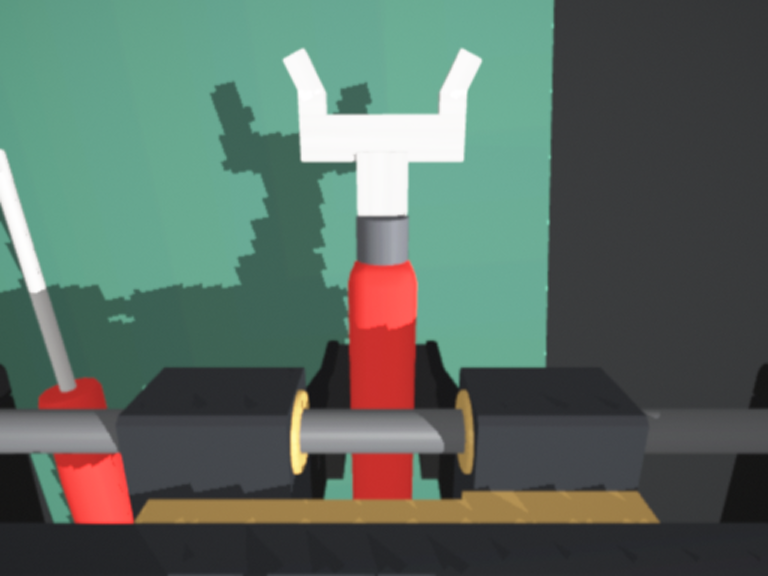

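The fork is over the mat, level, and clear of the screwdriver (60,450). I'll lower it.

Emit:
arm_command --commands '[{"translation":[0,0,0.3],"dr":[0,0,0],"jaw":1},{"translation":[0,0,0.3],"dr":[0,0,0],"jaw":1},{"translation":[0,0,0.3],"dr":[0,0,0],"jaw":1},{"translation":[0,0,0.2],"dr":[0,0,0],"jaw":1},{"translation":[0,0,0.15],"dr":[0,0,0],"jaw":1},{"translation":[0,0,0.08],"dr":[0,0,0],"jaw":1},{"translation":[0,0,0.04],"dr":[0,0,0],"jaw":1},{"translation":[0,0,0],"dr":[0,0,0],"jaw":1},{"translation":[0,0,0],"dr":[0,0,0],"jaw":1}]'

```text
time_s: 31.63
position: [0.4699, 0.2575, -0.0118]
tcp_rot: [[0.96, -0.279, -0.001], [-0.279, -0.96, -0.0], [-0.001, 0.001, -1.0]]
force: [-1.3, -0.4, 4.3]
opening: 0.252
```

On the mat: z matches the grasp height and there is about 6 N of light contact. Opening the jaws now.

Emit:
arm_command --commands '[{"translation":[0,0,-0.02],"dr":[0,0,0],"jaw":0.6},{"translation":[0,0,0],"dr":[0,0,0],"jaw":0.4},{"translation":[0,0,0],"dr":[0,0,0],"jaw":0.4},{"translation":[0,0,0],"dr":[0,0,0],"jaw":0.4},{"translation":[0,0,0],"dr":[0,0,0],"jaw":0.4},{"translation":[0,0,0],"dr":[0,0,0],"jaw":0.4},{"translation":[0,0,0],"dr":[0,0,0],"jaw":0.4},{"translation":[0,0,0],"dr":[0,0,0],"jaw":0.4},{"translation":[0,0,0],"dr":[0,0,0],"jaw":0.4}]'

```text
time_s: 32.38
position: [0.4703, 0.2577, -0.0116]
tcp_rot: [[0.96, -0.279, -0.0], [-0.279, -0.96, 0.0], [-0.0, 0.0, -1.0]]
force: [0.2, 0.1, 0.4]
opening: 0.596
```

Emit:
arm_command --commands '[{"translation":[0,0,-0.2],"dr":[0,0,0],"jaw":0.4},{"translation":[0,0,-0.4],"dr":[0,0,0],"jaw":0.4},{"translation":[0,0,-0.7],"dr":[0,0,0],"jaw":0.4},{"translation":[0,0,-0.8],"dr":[0,0,0],"jaw":0.4},{"translation":[0,0,-0.8],"dr":[0,0,0],"jaw":0.4},{"translation":[0,0,-0.8],"dr":[0,0,0],"jaw":0.4},{"translation":[0,0,-0.8],"dr":[0,0,0],"jaw":0.4},{"translation":[0,0,-0.8],"dr":[0,0,0],"jaw":0.4},{"translation":[0,0,-0.5],"dr":[0,0,0],"jaw":0.4},{"translation":[0,0,-0.2],"dr":[0,0,0],"jaw":0.4},{"translation":[0,0,0],"dr":[0,0,0],"jaw":0.4},{"translation":[0,0,0],"dr":[0,0,0],"jaw":0.4}]'

```text
time_s: 33.38
position: [0.4701, 0.2576, 0.1386]
tcp_rot: [[0.96, -0.279, 0.0], [-0.279, -0.96, 0.0], [0.0, -0.0, -1.0]]
force: [-0.0, 0.1, -0.8]
opening: 0.6
```

```bash
python3 - <<'E'
from gb import *
s=read_state(); print(s['time_s'],np.round(s['position'],4),np.round(s['force'],2),s['opening']); np.save('s17.npy',s,allow_pickle=True); im,d=save('wrist','w17'); save('top','t17')
K,P=pose('wrist',s)
for st,r,m in redhandle(im):
    b=ray(K,P,cv2.boxPoints(r),.027); vs=np.argwhere(m); z=d[m]; pc=np.c_[(vs[:,::-1]-[K[0,2],K[1,2]])/[K[0,0],K[1,1]],np.ones(len(vs))]*z[:,None]
    w=pc@P[:3,:3].T+P[:3,3]; print(st,b.mean(0).round(4),'z',np.percentile(w[:,2],[5,50,95]).round(4))
a=np.load('top0.npz')['im'];b=np.load('t17.npz')['im']
K,P=pose('top'); H,S_,V=cv2.split(cv2.cvtColor(a,cv2.COLOR_RGB2HSV)); g=((H>60)&(H<90)&(S_>80)).astype(np.uint8)
N,L,st,c=cv2.connectedComponentsWithStats(g); i=1+np.argmax(st[1:,4]); h=cv2.convexHull(np.argwhere(L==i)[:,::-1].astype(np.float32)); bx=ray(K,P,cv2.boxPoints(cv2.minAreaRect(h)),.003); print('mat centre',bx.mean(0),bx.round(3).tolist())
E
```

```text
33.3833 [0.4701 0.2576 0.1386] [-0.05  0.13 -0.81] 0.5997249577597356
[243, 136, 24, 108, 2397] [0.4617 0.259  0.027 ] z [0.0218 0.0257 0.0272]
[105, 198, 35, 47, 1169] [0.4675 0.3923 0.027 ] z [0.0153 0.0249 0.0278]
mat centre [0.49228575 0.30764315 0.003     ] [[0.38, 0.457, 0.003], [0.661, 0.406, 0.003], [0.603, 0.155, 0.003], [0.325, 0.213, 0.003]]
```

View pics/w17.png

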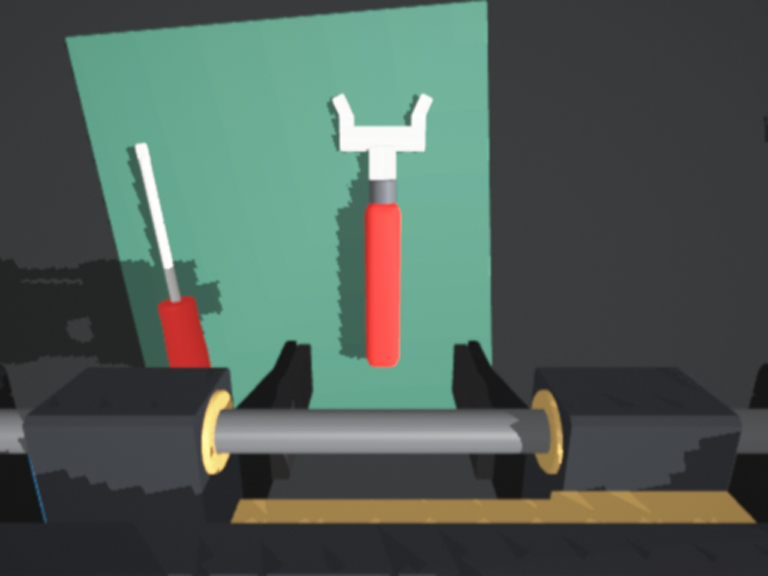

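View pics/t17.png

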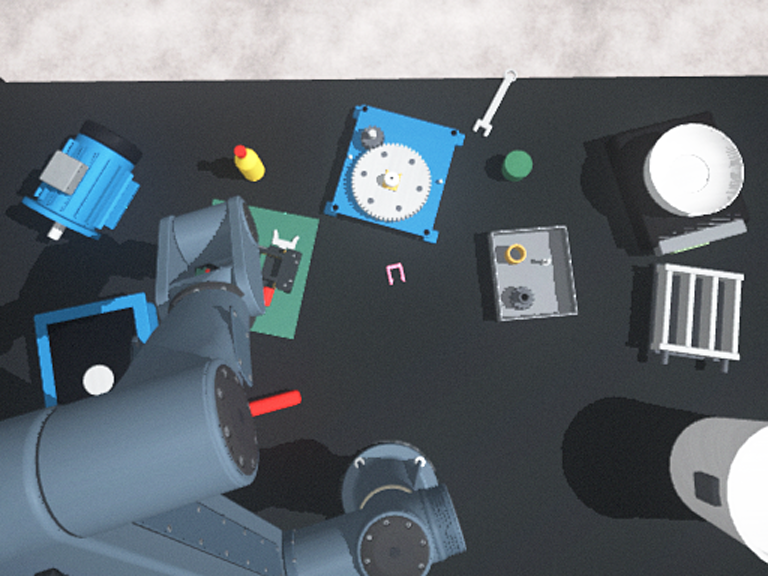

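The fork lies flat on the mat: handle top at z = 0.026, handle about 30 and 50 mm from the mat's centre. The jaws are clear, and nothing else has moved in the top view. Handing in.

```bash
python3 -c "
from rig import *
print(hand_in())"
```

```text
the job is handed in; nothing more can be done
None
```

The job is done and handed in: the clip is snapped home on the shaft neck and the fork tool is back on the mat, let go. The simulator reports no verdict, so this rests on my own checks. The clock read about 33.5 s, against the limit of 69 s.

**Push**
- The push rose to a highest reading of about 11 N just before the snap.
- It then dropped to about 8 N against the stop, with the fork's mouth 19.1 mm behind the shaft axis (home is 19.0 mm).
- I read the force only at the end of each short step, so a brief peak in between could have gone unseen.

**Last checks**
- **Clip:** afterwards, with nothing touching it, both hook tips stood 23 mm ahead of the axis and the visible back was at about -18 mm. From the text I would expect 24 and -19, so this agrees to about 1 mm.
- **Fork:** it lies flat with the handle top at 26 mm, about 30 mm and 50 mm from the mat's centre.
- **Other parts:** in the last top picture the bottle, tin and tray parts look unmoved. The arm hid most of the mat there. The wrist view shows the screwdriver still beside the fork.

**What failed or disagreed**
- **First two grasps missed:** the fingertips really stand about 18 mm behind the reported TCP, not 8 mm ahead as the text says. The jaws closed just above the handle until I went about 24 mm lower.
- **Wrist camera mount:** the values it reported changed by about 2 mm between my first reading and later ones. I re-measured the fork against the gear with one and the same calibration before pushing.

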